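Load the mirror polishing machine and select slow

ROBOT

A 6-joint arm with a two-finger parallel gripper is mounted at the origin on the work surface. World frame = base frame: x ahead of the robot, y to its left, z up, the work surface at z = 0. Lengths are in m, angles in rad, forces in N, time in s.
With the tool pointing down it reaches from about 0.375 to 0.9 m from the base axis. Payload 3.1 kg.
Tool frame: the origin (TCP) lies midway between the tips of the shut fingers; the grasp point (between the pads) lies 19 mm behind it (manip.grasp_offset is the distance from the TCP to the grasp point, in m); z points along the fingers, y is the line along which they close (so a half turn about z gives the same grasp; the last joint's range is limited). The gripper opens to 85 mm and grips with 20 to 120 N. Pads are 22 mm wide; open, the fingers measure 114 mm over their backs; the gripper's body (76 mm by 85 mm) begins 54 mm behind the grasp point. The pads swing forward as they close: fully open they stand 13 mm farther back than shut.
Start: joints at [0.998, 0.527, 1.433, -0, 1.181, -0.178], TCP at [0.24, 0.577, 0.192] pointing down, gripper open.
Joint ranges: [-3.08, 3.08], [-0.75, 2.2], [0.22, 2.44], [-1.43, 4.57], [0, 2.65], [-2.85, 2.85]. Speed limits (rad/s): [2.79, 2.79, 3.14, 3.14, 3.14, 3.14].

INTERFACE

Orientations are given as a unit quaternion [x, y, z, w].
In Python, from station import sensors, cams, order, manip gives the robot as it stands.
- The arm moves only by the tool move_arm, never from a script. Its argument "targets" is a list of rows, each an object of numbers: "dx", "dy", "dz": the shift along the world's x, y, z normalised to -1 to 1, where 1 is 25 mm; "rx", "ry", "rz": the turn, a rotation vector about the world's x, y, z normalised to -1 to 1, where 1 is 30 degrees. A call has exactly 10 rows; each row shifts and turns the commanded pose from where the row before left it; what a row does not reach is not made up. A row lasts 1/8 s, in which the tool goes at most 62.5 mm and 10.7 degrees, less where a joint would pass 70% of its speed; a pose out of reach is approached as far as the arm can. A call with a number of a shift or a turn outside -1 to 1 is refused whole. A call with a gripper value outside its range is refused whole. "claw" is the opening in per cent of the stroke, from 0 (shut) to 100 (fully open), set as the call begins (left out, the last holds). The fingers move at their own pace and stop on an object; "newtons" is the grip in N (left out, the last holds). Time passes only in rows, so rows that do not move let the fingers close, or fill a call up. It gives the time, the measured TCP pose, the force, the opening and the grip force at its end, in the units of the state.
- sensors.sense(): the state, without advancing time (a new reading comes with each control period).
- cams.snapshot(name): name is "scene" or "top"; returns the picture (384x512x3 uint8, red, green, blue); there is no depth.
- cams.camera_model(name): a dict with "fx", "fy", "cx", "cy" (pixels), "distortion" ([k1, k2, p1, p2, k3] as OpenCV has them; the pictures are not rectified), "extrinsics" (4x4, takes a point from world to camera coordinates). Camera axes: x right, y down, z forward; pixel columns grow to the right and rows downward; lengths in m; the calibration is good to about 2 mm. A picture is of the moment at which its call begins. camera_model takes no time and is no camera call.
- order.sign_off(): hands the job in; it is judged then, once.
The state is a dict: "t": time; "q": joint angles; "qd": joint speeds; "tau": joint torques, N m; "tcp_pos": TCP position; "tool_rot": TCP orientation; "force": force on the tool from outside, world axes, zero at the start; "ft_torque": the same for the moment, N m; "finger_gap": opening from 0.0 (shut) to 1.0 (fully open); "gripper_force": force on a finger pad.
Only numpy, scipy, OpenCV 4.12 (cv2) and the standard library are available. Lean on these libraries where they do the work, as an engineer would, in place of code of your own. Each camera call takes 0.05 s, during which the arm holds its last target. There are 200 camera calls.

TASK

Set the bench polishing machine up for a slow run. First lay the carrier board, glass side up, on the turntable so that its two holes drop over the two drive studs and it lies flat, and let go of it; do not drop the glass. Then lift the ball lever out of the stop notch, lead it through the gate and let it drop fully home in the middle notch; leave the other things on the bench where they stand.

Things in the scene. Friction and masses are not known exactly. Their poses are not given: they have to be found in the camera images.
- machine: Bench polishing machine, fixed: grey housing 240 x 400 mm, 120 mm high. Origin on the bench under its middle; x away from the robot, y along its length towards the lever's end, z up. Turntable axis at (0, -95) mm, middle notch at (20, 115) mm. A steel post with a 34 mm square clamp, top 271 mm above the bench, stands at (100, 0) mm, its arm parked to the rear.
- turntable_face (a point): Centre of the flat top face of the machine's round turntable: aluminium, 156 mm across, 145 mm above the bench, in a basin whose rim is 10 mm lower than the face. z up, x along the line of its two drive studs: steel pins 11 mm thick, 14.5 mm tall with domed tips, 60 mm either side of the centre. It starts at any angle and turns when pushed (drag about 0.06 N m).
- carrier_mid (a point): Carrier board, loose on the bench left or right of the machine: plywood 160 x 56 x 12 mm, about 0.26 kg; this point is the plywood's middle, 6 mm above its underside. x along its length, z up. Two 15 mm through holes lie 60 mm either side of the middle along x. A glass disc 47 mm across stands 11 mm proud on its middle. Half a turn makes no difference: either hole fits either stud.
- knob (a point): Selector lever: centre of its black ball knob, 36 mm across, on a steel stem 10 mm thick that comes up through the gate. z points up along the stem. A collar on the stem, 25 mm across and 14 mm high, has its underside 75 mm below the ball's centre. With the lever home in a notch the stem is upright, the collar is in the pocket and the ball's centre is 75 mm above the notch point.
- notch_stop (a point): Centre of the stop notch, on the gate plate's top; the notch farthest from the turntable, where the lever starts. The gate is a level steel plate 80 x 136 mm, its top 150 mm above the bench, with an E-shaped slot 16 mm wide: a cross channel on the robot's side, 34 mm in -x from the notch points, and three legs 45 mm apart going from it in +x to the notches. Axes as machine.
- notch_slow (a point): Centre of the middle (slow) notch, on the gate plate's top, where the lever shall go. Axes as machine. Each notch is a pocket 30 x 30 mm inside at a leg's end, centred on its point, with walls 10 mm high above the plate; towards the channel it opens only as wide as the 16 mm slot, so the collar must be lifted over the wall to leave or enter.
- notch_fast (a point): Centre of the notch nearest the turntable (fast), on the gate plate's top. Axes as machine.
- selector (a joint): Travel of the lever along the machine towards the turntable (m): 0 at the stop notch's leg, 0.045 at the middle leg, 0.090 at the leg nearest the turntable. Drag about 1 N.
- selector_lean (a joint): Lean of the lever towards the robot (rad): 0 upright, in a notch (up to 0.035 of play); about 0.255 in the cross channel. The pivot lies 130 mm below the gate plate's top, 205 mm below the ball's centre when the lever is down.
- selector_lift (a joint): How far the lever is pulled up along its stem (m): 0 fully home in a notch, 0.030 at its upper stop. Above 0.012 the collar clears the walls of the notch. A spring and its weight pull it down with 5 to 7 N.
- tub: Bystander: round tub with a lid, 116 mm across, 87 mm high, on the other side of the machine from the carrier board; origin in the middle of its underside.
- spherometer: Bystander: bar 170 mm long (along its x) on two feet 50 mm wide, with an upright dial gauge in its middle, 120 mm high; origin on the bench under its middle.
- cleat: Bystander: stepped wooden block 90 x 55 mm with a screw sticking up, 61 mm high; origin in the middle of its underside.
- wash_bottle: Bystander: upright bottle, 60 mm across, 160 mm high; origin in the middle of its underside.
There are look-alikes about, which are no part of the job. What is shaped like the part that bears carrier_mid but turquoise or yellow is not meant.

How it is judged:
By the outcome, as a careful person would: the job done as asked, in the order asked, and still so for the second after the job is handed in, with the robot touching nothing.
It also fails if it takes over 64 s, if anything falls off the work surface, if the arm or the gripper's body presses on something with over 40 N, if the wrist force passes 120 N, or if a joint passes its speed limit or range.

## Working session

There is one attempt and no reset: what is moved stays moved. The work goes in short steps, Python scripts to look and compute and a tool call to move; the robot and the scene stay as the last step left them, time stands still between calls to the robot, and variables do not carry over. Pictures are saved under pics/ and viewed, at most 10 in all, crops included, and the job is handed in when it is done.

Besides the shell and the picture viewer there is one more tool, called after "Emit:" in YAML: its name, and indented under it one key for each argument. move_arm: Moves the arm, as the interface text tells. Scaled input: -1 to 1 covers 25 mm each way for a shift and 30 degrees each way for a turn. Its arguments: {"type":"object","properties":{"targets":{"type":"array"},"claw":{"type":"number"},"newtons":{"type":"number"}},"required":["targets"]}

```bash
mkdir -p pics; ls; cat > h.py <<'E'
import numpy as np, cv2
from station import sensors, cams, order, manip
def snap(n):
    im=cams.snapshot(n); return cv2.cvtColor(im,cv2.COLOR_RGB2BGR)
def ray(n,uv):
    m=cams.camera_model(n); K=np.array([[m['fx'],0,m['cx']],[0,m['fy'],m['cy']],[0,0,1.]])
    p=cv2.undistortPoints(np.array(uv,float).reshape(-1,1,2),K,np.array(m['distortion'],float)).reshape(-1,2)
    E=np.array(m['extrinsics']); R,t=E[:3,:3],E[:3,3]
    d=np.c_[p,np.ones(len(p))]@R; return -R.T@t,d
def onz(n,uv,z):
    c,d=ray(n,uv); return c+d*((z-c[2])/d[:,2])[:,None]
def proj(n,P):
    m=cams.camera_model(n); K=np.array([[m['fx'],0,m['cx']],[0,m['fy'],m['cy']],[0,0,1.]]); E=np.array(m['extrinsics'])
    return cv2.projectPoints(np.array(P,float).reshape(-1,1,3),cv2.Rodrigues(E[:3,:3])[0],E[:3,3],K,np.array(m['distortion'],float))[0].reshape(-1,2)
E
python3 - <<'E'
from h import *
a=snap('scene');b=snap('top')
cv2.imwrite('pics/s0.png',a);cv2.imwrite('pics/t0.png',b)
for n in('scene','top'):
    print(n,ray(n,[[256,192]]),cams.camera_model(n)['fx'])
print(sensors.sense(),manip.grasp_offset)
E
```

```text
pics
scene (array([ 1.33434244, -0.56594646,  1.22352597]), array([[-0.52744389,  0.42192053, -0.73774135]])) 422.5191243164196
top (array([0.19962629, 0.0385204 , 1.78012013]), array([[ 0.21031973,  0.02215818, -0.97740365]])) 474.39156667955086
{'t': 0.1, 'q': array([ 9.97504742e-01,  5.28402540e-01,  1.43377529e+00, -2.32181113e-05,
        1.18140337e+00, -1.78500621e-01]), 'qd': array([-6.45569628e-04, -2.47922099e-03, -2.64551894e-03,  8.18973963e-04,
        4.62287090e-04, -7.90764428e-05]), 'tau': array([-1.79840704e-04, -4.43308139e+01, -1.78586465e+01, -2.26752827e-04,
        3.90709582e-03, -1.32507679e-06]), 'tcp_pos': array([0.23996539, 0.57631336, 0.19091317]), 'tool_rot': array([ 1.96111630e-01,  9.80581073e-01, -9.28792987e-04, -3.55017748e-04]), 'force': array([ 0.78617819, -0.10054279, -0.48614435]), 'ft_torque': array([0.01526472, 0.01847512, 0.02313982]), 'gripper_force': 0.0, 'finger_gap': 1.0016664599922924} 0.0187
```

View pics/s0.png

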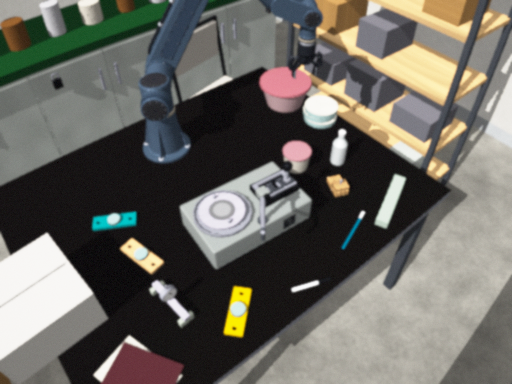

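View pics/t0.png

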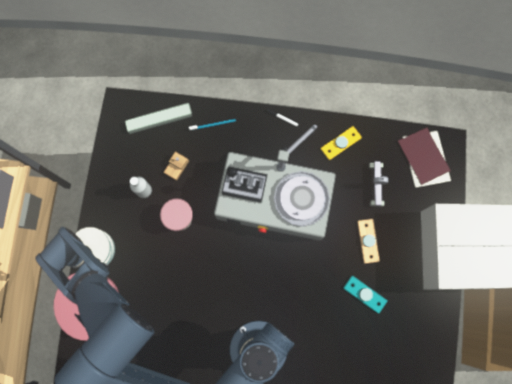

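The scene picture shows the machine around (247,212), and the top picture shows it around (275,195). Three things could be taken for the board:
- plain plywood: top (368,241), scene (142,255)
- turquoise: top (366,294), scene (115,221)
- yellow: top (341,143), scene (238,311)

I choose the plain plywood one and check it close up.

```bash
python3 - <<'E'
from h import *
a=cv2.imread('pics/s0.png');b=cv2.imread('pics/t0.png')
cv2.imwrite('pics/tc.png',cv2.resize(b[140:275,205:395],None,fx=4.2,fy=4.2,interpolation=cv2.INTER_CUBIC))
cv2.imwrite('pics/sc.png',cv2.resize(a[145:280,115:315],None,fx=4,fy=4,interpolation=cv2.INTER_CUBIC))
for n,im in(('top',b),('scene',a)):
    h=cv2.cvtColor(im,cv2.COLOR_BGR2HSV)
    m=cv2.inRange(h,(10,50,120),(24,255,255))
    c=[k for k in cv2.findContours(m,cv2.RETR_EXTERNAL,cv2.CHAIN_APPROX_NONE)[0] if cv2.contourArea(k)>80]
    for k in c:
        r=cv2.minAreaRect(k); x=r[0]
        if (n=='top' and 340<x[0]<400) or(n=='scene' and 110<x[0]<170):
            print(n,r); 
            P=onz(n,cv2.boxPoints(r),.012);print(P.round(4))
            Q=onz(n,k.reshape(-1,2),.012)[:,:2].astype(np.float32); r2=cv2.minAreaRect(Q*1000);print(r2)
E
```

```text
top ((368.2714538574219, 240.696533203125), (44.197845458984375, 16.352018356323242), 80.90972137451172)
[[ 0.5184 -0.3147  0.012 ]
 [ 0.5357 -0.3762  0.012 ]
 [ 0.3729 -0.4161  0.012 ]
 [ 0.3565 -0.3553  0.012 ]]
((445.8724365234375, -365.502197265625), (167.03176879882812, 63.4505615234375), 13.92526626586914)
scene ((141.34999084472656, 255.0500030517578), (43.589778900146484, 18.5936279296875), 37.87498474121094)
[[ 0.3737 -0.4176  0.012 ]
 [ 0.3414 -0.3552  0.012 ]
 [ 0.5184 -0.3157  0.012 ]
 [ 0.5446 -0.3757  0.012 ]]
((445.2318115234375, -366.2998962402344), (170.6968231201172, 65.1390609741211), 13.667630195617676)
```

View pics/tc.png

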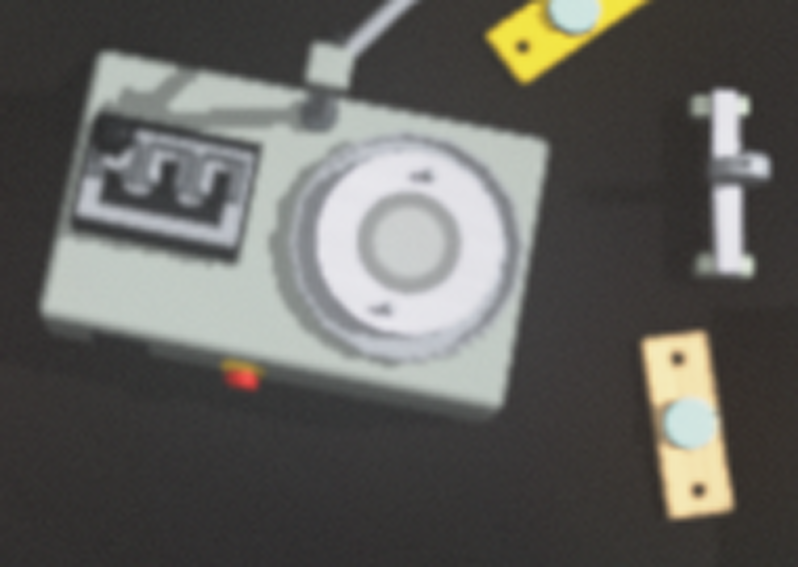

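View pics/sc.png

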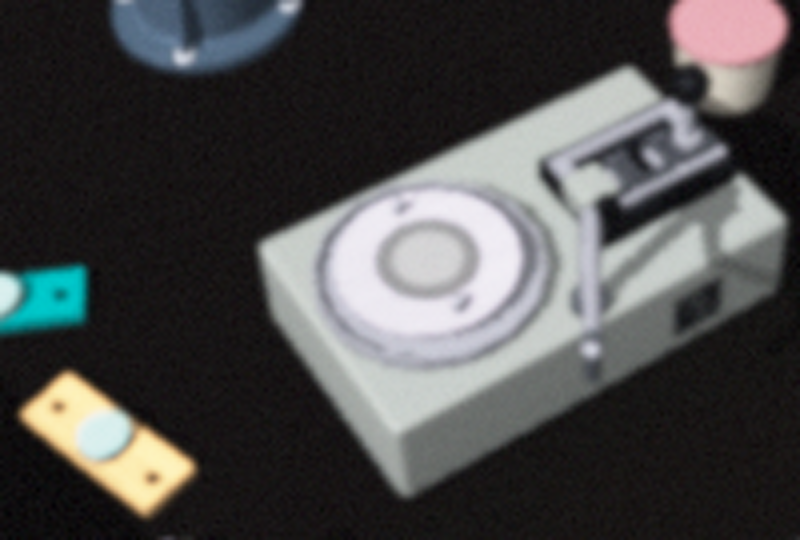

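The crops confirm the plain plywood board: two holes at top (366,225) and (371,257), and clear glass in the middle. The stud marks are near top (305.5,182) and (295.5,213.5). The knob is at top (232,171) and scene (287,165.5), in the far-left notch.

```bash
python3 - <<'E'
from h import *
a=cv2.imread('pics/s0.png');b=cv2.imread('pics/t0.png')
def darkc(im,u,v,r=5,dark=True):
    g=cv2.cvtColor(im,cv2.COLOR_BGR2GRAY).astype(float);u0,v0=int(round(u)),int(round(v))
    p=g[v0-r:v0+r+1,u0-r:u0+r+1]; w=np.clip(np.median(p)-15-p,0,None)
    Y,X=np.mgrid[v0-r:v0+r+1,u0-r:u0+r+1]; return [(w*X).sum()/w.sum(),(w*Y).sum()/w.sum()]
for n,im,hs,st in(('top',b,[(366.4,225.2),(371.2,256.7)],[(305.5,181.9),(295.5,213.6)]),('scene',a,[(129.2,246.8),(153,264.5)],[(215.8,196.5),(230.5,220.8)])):
    H=onz(n,[darkc(im,*p,r=3) for p in hs],.012); d=H[0]-H[1]; print(n,'holes',H.round(4).tolist(),H.mean(0).round(4),np.degrees(np.arctan2(d[1],d[0])),np.linalg.norm(d))
    S=onz(n,[darkc(im,*p,r=4) for p in st],.145); d=S[0]-S[1]; print('studs',S.round(4).tolist(),S.mean(0).round(4),np.degrees(np.arctan2(d[1],d[0])),np.linalg.norm(d))
    # turntable disc: bright
    h=cv2.cvtColor(im,cv2.COLOR_BGR2HSV);m=cv2.inRange(h,(0,0,200),(180,40,255))
    for k in cv2.findContours(m,cv2.RETR_EXTERNAL,cv2.CHAIN_APPROX_NONE)[0]:
        if cv2.contourArea(k)>500:
            Q=onz(n,cv2.convexHull(k).reshape(-1,2),.145)[:,:2]*1000
            e=cv2.fitEllipse(Q.astype(np.float32)); print('disc',e)
    # housing
    m=cv2.inRange(h,(35,8,90),(90,60,225)) ; m=cv2.morphologyEx(m,cv2.MORPH_CLOSE,np.ones((3,3)))
    g=[k for k in cv2.findContours(m,cv2.RETR_EXTERNAL,cv2.CHAIN_APPROX_NONE)[0] if cv2.contourArea(k)>1500]
    for k in g: print('hous',cv2.boundingRect(k),cv2.approxPolyDP(cv2.convexHull(k),4,True).reshape(-1,2).tolist())
# housing top corners read by hand
T=onz('top',[(205+100/4.2,140+52/4.2),(205+548/4.2,140+140/4.2),(205+500/4.2,140+408/4.2),(205+42/4.2,140+312/4.2)],.12);print('corners',T.round(4),T.mean(0))
S=onz('scene',[(115+628/4,145+66/4),(115+258/4,145+246/4),(115+402/4,145+436/4),(115+786/4,145+218/4)],.12);print(S.round(4),S.mean(0))
# knob
kp={'top':(231.7,171.4),'scene':(287,165.5)}
for n,im in(('top',b),('scene',a)):
    print(n,darkc(im,*kp[n],r=4))
(c1,d1),(c2,d2)=ray('top',[kp['top']]),ray('scene',[kp['scene']])
s=np.linalg.lstsq(np.c_[d1[0],-d2[0]],c2-c1,rcond=None)[0];print('knob',c1+s[0]*d1[0],c2+s[1]*d2[0], onz('top',[kp['top']],.225),onz('scene',[kp['scene']],.225))
E
```

```text
top holes [[0.5044, -0.3515, 0.012], [0.3876, -0.3802, 0.012]] [ 0.446  -0.3658  0.012 ] 13.787338344833621 0.12020921797063314
studs [[0.6066, -0.0924, 0.145], [0.4858, -0.0679, 0.145]] [ 0.5462 -0.0802  0.145 ] -11.468158156680985 0.12325720190420797
disc ((300.2632751464844, 612.459228515625), (90.25004577636719, 162.5459747314453), 148.2654266357422)
disc ((455.47955322265625, -761.8123779296875), (339.4653625488281, 523.7418823242188), 8.222786903381348)
disc ((548.0654296875, -88.27214050292969), (153.3367919921875, 177.0014190673828), 95.99683380126953)
disc ((543.4404296875, -33.39862823486328), (195.0837860107422, 504.9132385253906), 7.961272239685059)
disc ((786.8602294921875, 472.3616027832031), (56.850135803222656, 276.9144287109375), 22.48269271850586)
hous (214, 150, 122, 89) [[228, 153], [284, 150], [333, 172], [324, 236], [215, 215]]
hous (0, 0, 512, 107) [[511, 0], [508, 98], [287, 106], [0, 82], [0, 0]]
scene holes [[0.3866, -0.3819, 0.012], [0.5041, -0.353, 0.012]] [ 0.4454 -0.3674  0.012 ] -166.19741589502192 0.12089937781887207
studs [[0.48, -0.0645, 0.145], [0.6
[... 758 characters left out ...]
[0, 87]]
hous (201, 0, 79, 78) [[258, 0], [276, 17], [275, 62], [233, 77], [226, 74], [201, 17], [237, 0]]
corners [[ 0.6916  0.1927  0.12  ]
 [ 0.6611 -0.2019  0.12  ]
 [ 0.4245 -0.1821  0.12  ]
 [ 0.4587  0.2108  0.12  ]] [0.55899168 0.00487309 0.12      ]
[[ 0.4619  0.211   0.12  ]
 [ 0.4311 -0.1818  0.12  ]
 [ 0.6695 -0.1983  0.12  ]
 [ 0.6956  0.1925  0.12  ]] [0.56450569 0.00585609 0.12      ]
top [np.float64(nan), np.float64(nan)]
scene [np.float64(nan), np.float64(nan)]
knob [0.59452077 0.16398968 0.22704429] [0.59355468 0.16250719 0.22667888] [[0.59504056 0.16415483 0.225     ]] [[0.59230706 0.16373405 0.225     ]]<stdin>:6: RuntimeWarning: invalid value encountered in scalar divide
```

Emit:
move_arm:
  targets:
    - {"dx": 0.36, "dy": -0.952, "dz": 0.676, "rz": -0.12}
    - {"dx": 0.36, "dy": -0.952, "dz": 0.676, "rz": -0.12}
    - {"dx": 0.36, "dy": -0.952, "dz": 0.676, "rz": -0.12}
    - {"dx": 0.36, "dy": -0.952, "dz": 0.676, "rz": -0.12}
    - {"dx": 0.36, "dy": -0.952, "dz": 0.676, "rz": -0.12}
    - {"dx": 0.36, "dy": -0.952, "dz": 0.676, "rz": -0.12}
    - {"dx": 0.36, "dy": -0.952, "dz": 0.676, "rz": -0.12}
    - {"dx": 0.36, "dy": -0.952, "dz": 0.676, "rz": -0.12}
    - {"dx": 0.36, "dy": -0.952, "dz": 0.676, "rz": -0.12}
    - {"dx": 0.36, "dy": -0.952, "dz": 0.676, "rz": -0.12}
  claw: 78
  newtons: 40

```text
schema error: expected keys dx, dy, dz, rx, ry, rz
```

Emit:
move_arm:
  targets:
    - {"dx": 0.36, "dy": -0.952, "rz": -0.12}
    - {"dx": 0.36, "dy": -0.952, "rz": -0.12}
    - {"dx": 0.36, "dy": -0.952, "rz": -0.12}
    - {"dx": 0.36, "dy": -0.952, "rz": -0.12}
    - {"dx": 0.36, "dy": -0.952, "rz": -0.12}
    - {"dx": 0.36, "dy": -0.952, "rz": -0.12}
    - {"dx": 0.36, "dy": -0.952, "rz": -0.12}
    - {"dx": 0.36, "dy": -0.952, "rz": -0.12}
    - {"dx": 0.36, "dy": -0.952, "rz": -0.12}
    - {"dx": 0.36, "dy": -0.952, "rz": -0.12}

```text
schema error: expected keys dx, dy, dz, rx, ry, rz
```

Emit:
move_arm:
  targets:
    - {"dx": 0.052, "dy": -0.932, "rz": -0.12}
    - {"dx": 0.052, "dy": -0.932, "rz": -0.12}
    - {"dx": 0.052, "dy": -0.932, "rz": -0.12}
    - {"dx": 0.052, "dy": -0.932, "rz": -0.12}
    - {"dx": 0.052, "dy": -0.932, "rz": -0.12}
    - {"dx": 0.052, "dy": -0.932, "rz": -0.12}
    - {"dx": 0.052, "dy": -0.932, "rz": -0.12}
    - {"dx": 0.052, "dy": -0.932, "rz": -0.12}
    - {"dx": 0.052, "dy": -0.932, "rz": -0.12}
    - {"dx": 0.052, "dy": -0.932, "rz": -0.12}

```text
schema error: expected keys dx, dy, dz, rx, ry, rz
```

Emit:
move_arm:
  targets:
    - {"dx": 0.052, "dy": -0.932, "dz": -0.96, "rz": -0.12}
    - {"dx": 0.052, "dy": -0.932, "dz": -0.96, "rz": -0.12}
    - {"dx": 0.052, "dy": -0.932, "dz": -0.96, "rz": -0.12}
    - {"dx": 0.052, "dy": -0.932, "dz": -0.96, "rz": -0.12}
    - {"dx": 0.052, "dy": -0.932, "dz": -0.96, "rz": -0.12}
    - {"dx": 0.052, "dy": -0.932, "dz": -0.96, "rz": -0.12}
    - {"dx": 0.052, "dy": -0.932, "dz": -0.96, "rz": -0.12}
    - {"dx": 0.052, "dy": -0.932, "dz": -0.96, "rz": -0.12}
    - {"dx": 0.052, "dy": -0.932, "dz": -0.96, "rz": -0.12}
    - {"dx": 0.052, "dy": -0.932, "dz": -0.96, "rz": -0.1}

```text
schema error: expected keys dx, dy, dz, rx, ry, rz
```

Emit:
move_arm:
  targets:
    - {"dx": 0.36, "dy": -0.95, "dz": 0.68, "rx": 0, "ry": 0, "rz": -0.12}
    - {"dx": 0.36, "dy": -0.95, "dz": 0.68, "rx": 0, "ry": 0, "rz": -0.12}
    - {"dx": 0.36, "dy": -0.95, "dz": 0.68, "rx": 0, "ry": 0, "rz": -0.12}
    - {"dx": 0.36, "dy": -0.95, "dz": 0.68, "rx": 0, "ry": 0, "rz": -0.12}
    - {"dx": 0.36, "dy": -0.95, "dz": 0.68, "rx": 0, "ry": 0, "rz": -0.12}
    - {"dx": 0.36, "dy": -0.95, "dz": 0.68, "rx": 0, "ry": 0, "rz": -0.12}
    - {"dx": 0.36, "dy": -0.95, "dz": 0.68, "rx": 0, "ry": 0, "rz": -0.12}
    - {"dx": 0.36, "dy": -0.95, "dz": 0.68, "rx": 0, "ry": 0, "rz": -0.12}
    - {"dx": 0.36, "dy": -0.95, "dz": 0.68, "rx": 0, "ry": 0, "rz": -0.12}
    - {"dx": 0.36, "dy": -0.95, "dz": 0.68, "rx": 0, "ry": 0, "rz": -0.12}
  claw: 78
  newtons: 40

```text
t: 1.35
tcp_pos: [0.3302, 0.3384, 0.3619]
tool_rot: [0.49, 0.871, -0.0, -0.0]
force: [0.7, 0.2, 0.3]
finger_gap: 0.778
gripper_force: 0.0
```

Emit:
move_arm:
  targets:
    - {"dx": 0.36, "dy": -0.95, "dz": 0, "rx": 0, "ry": 0, "rz": -0.12}
    - {"dx": 0.36, "dy": -0.95, "dz": 0, "rx": 0, "ry": 0, "rz": -0.12}
    - {"dx": 0.36, "dy": -0.95, "dz": 0, "rx": 0, "ry": 0, "rz": -0.12}
    - {"dx": 0.36, "dy": -0.95, "dz": 0, "rx": 0, "ry": 0, "rz": -0.12}
    - {"dx": 0.36, "dy": -0.95, "dz": 0, "rx": 0, "ry": 0, "rz": -0.12}
    - {"dx": 0.36, "dy": -0.95, "dz": 0, "rx": 0, "ry": 0, "rz": -0.12}
    - {"dx": 0.36, "dy": -0.95, "dz": 0, "rx": 0, "ry": 0, "rz": -0.12}
    - {"dx": 0.36, "dy": -0.95, "dz": 0, "rx": 0, "ry": 0, "rz": -0.12}
    - {"dx": 0.36, "dy": -0.95, "dz": 0, "rx": 0, "ry": 0, "rz": -0.12}
    - {"dx": 0.36, "dy": -0.95, "dz": 0, "rx": 0, "ry": 0, "rz": -0.12}

```text
t: 2.6
tcp_pos: [0.4202, 0.1011, 0.3614]
tool_rot: [0.736, 0.677, -0.0, -0.0]
force: [0.5, 0.8, -0.1]
finger_gap: 0.778
gripper_force: 0.0
```

Emit:
move_arm:
  targets:
    - {"dx": 0.05, "dy": -0.93, "dz": 0, "rx": 0, "ry": 0, "rz": -0.12}
    - {"dx": 0.05, "dy": -0.93, "dz": 0, "rx": 0, "ry": 0, "rz": -0.12}
    - {"dx": 0.05, "dy": -0.93, "dz": 0, "rx": 0, "ry": 0, "rz": -0.12}
    - {"dx": 0.05, "dy": -0.93, "dz": 0, "rx": 0, "ry": 0, "rz": -0.12}
    - {"dx": 0.05, "dy": -0.93, "dz": 0, "rx": 0, "ry": 0, "rz": -0.12}
    - {"dx": 0.05, "dy": -0.93, "dz": 0, "rx": 0, "ry": 0, "rz": -0.12}
    - {"dx": 0.05, "dy": -0.93, "dz": 0, "rx": 0, "ry": 0, "rz": -0.12}
    - {"dx": 0.05, "dy": -0.93, "dz": 0, "rx": 0, "ry": 0, "rz": -0.12}
    - {"dx": 0.05, "dy": -0.93, "dz": 0, "rx": 0, "ry": 0, "rz": -0.12}
    - {"dx": 0.05, "dy": -0.93, "dz": 0, "rx": 0, "ry": 0, "rz": -0.12}

```text
t: 3.85
tcp_pos: [0.4324, -0.1311, 0.3614]
tool_rot: [0.909, 0.417, -0.0, -0.0]
force: [-0.7, 0.2, -0.2]
finger_gap: 0.78
gripper_force: 0.0
```

Emit:
move_arm:
  targets:
    - {"dx": 0.05, "dy": -0.93, "dz": -0.96, "rx": 0, "ry": 0, "rz": -0.12}
    - {"dx": 0.05, "dy": -0.93, "dz": -0.96, "rx": 0, "ry": 0, "rz": -0.12}
    - {"dx": 0.05, "dy": -0.93, "dz": -0.96, "rx": 0, "ry": 0, "rz": -0.12}
    - {"dx": 0.05, "dy": -0.93, "dz": -0.96, "rx": 0, "ry": 0, "rz": -0.12}
    - {"dx": 0.05, "dy": -0.93, "dz": -0.96, "rx": 0, "ry": 0, "rz": -0.12}
    - {"dx": 0.05, "dy": -0.93, "dz": -0.96, "rx": 0, "ry": 0, "rz": -0.12}
    - {"dx": 0.05, "dy": -0.93, "dz": -0.96, "rx": 0, "ry": 0, "rz": -0.12}
    - {"dx": 0.05, "dy": -0.93, "dz": -0.96, "rx": 0, "ry": 0, "rz": -0.12}
    - {"dx": 0.05, "dy": -0.93, "dz": -0.96, "rx": 0, "ry": 0, "rz": -0.12}
    - {"dx": 0.05, "dy": -0.93, "dz": -0.96, "rx": 0, "ry": 0, "rz": -0.11}

```text
t: 5.1
tcp_pos: [0.4451, -0.3636, 0.1206]
tool_rot: [0.993, 0.118, -0.0, -0.0]
force: [-0.3, 0.6, -0.5]
finger_gap: 0.774
gripper_force: 0.0
```

Emit:
move_arm:
  targets:
    - {"dx": 0.02, "dy": -0.12, "dz": -0.7, "rx": 0, "ry": 0, "rz": 0}
    - {"dx": 0, "dy": 0, "dz": -0.7, "rx": 0, "ry": 0, "rz": 0}
    - {"dx": 0, "dy": 0, "dz": -0.7, "rx": 0, "ry": 0, "rz": 0}
    - {"dx": 0, "dy": 0, "dz": -0.7, "rx": 0, "ry": 0, "rz": 0}
    - {"dx": 0, "dy": 0, "dz": -0.7, "rx": 0, "ry": 0, "rz": 0}
    - {"dx": 0, "dy": 0, "dz": -0.7, "rx": 0, "ry": 0, "rz": 0}
    - {"dx": 0, "dy": 0, "dz": -0.1, "rx": 0, "ry": 0, "rz": 0}
    - {"dx": 0, "dy": 0, "dz": -0.1, "rx": 0, "ry": 0, "rz": 0}
    - {"dx": 0, "dy": 0, "dz": -0.1, "rx": 0, "ry": 0, "rz": 0}
    - {"dx": 0, "dy": 0, "dz": -0.1, "rx": 0, "ry": 0, "rz": 0}

```text
t: 6.35
tcp_pos: [0.4461, -0.3664, 0.0072]
tool_rot: [0.993, 0.119, 0.0, 0.0]
force: [-0.1, 0.5, 0.3]
finger_gap: 0.778
gripper_force: 0.0
```

Emit:
move_arm:
  targets:
    - {"dx": 0, "dy": 0, "dz": -0.05, "rx": 0, "ry": 0, "rz": 0}
    - {"dx": 0, "dy": 0, "dz": -0.05, "rx": 0, "ry": 0, "rz": 0}
    - {"dx": 0, "dy": 0, "dz": -0.05, "rx": 0, "ry": 0, "rz": 0}
    - {"dx": 0, "dy": 0, "dz": -0.05, "rx": 0, "ry": 0, "rz": 0}
    - {"dx": 0, "dy": 0, "dz": 0, "rx": 0, "ry": 0, "rz": 0}
    - {"dx": 0, "dy": 0, "dz": 0, "rx": 0, "ry": 0, "rz": 0}
    - {"dx": 0, "dy": 0, "dz": 0, "rx": 0, "ry": 0, "rz": 0}
    - {"dx": 0, "dy": 0, "dz": 0, "rx": 0, "ry": 0, "rz": 0}
    - {"dx": 0, "dy": 0, "dz": 0, "rx": 0, "ry": 0, "rz": 0}
    - {"dx": 0, "dy": 0, "dz": 0, "rx": 0, "ry": 0, "rz": 0}

```text
t: 7.6
tcp_pos: [0.4459, -0.3661, 0.0018]
tool_rot: [0.993, 0.119, 0.0, 0.0]
force: [-0.6, 0.6, -0.3]
finger_gap: 0.777
gripper_force: 0.0
```

Emit:
move_arm:
  targets:
    - {"dx": 0, "dy": 0, "dz": -0.05, "rx": 0, "ry": 0, "rz": 0}
    - {"dx": 0, "dy": 0, "dz": -0.05, "rx": 0, "ry": 0, "rz": 0}
    - {"dx": 0, "dy": 0, "dz": -0.05, "rx": 0, "ry": 0, "rz": 0}
    - {"dx": 0, "dy": 0, "dz": -0.05, "rx": 0, "ry": 0, "rz": 0}
    - {"dx": 0, "dy": 0, "dz": 0, "rx": 0, "ry": 0, "rz": 0}
    - {"dx": 0, "dy": 0, "dz": 0, "rx": 0, "ry": 0, "rz": 0}
    - {"dx": 0, "dy": 0, "dz": 0, "rx": 0, "ry": 0, "rz": 0}
    - {"dx": 0, "dy": 0, "dz": 0, "rx": 0, "ry": 0, "rz": 0}
    - {"dx": 0, "dy": 0, "dz": 0, "rx": 0, "ry": 0, "rz": 0}
    - {"dx": 0, "dy": 0, "dz": 0, "rx": 0, "ry": 0, "rz": 0}

```text
t: 8.85
tcp_pos: [0.4459, -0.3661, -0.0032]
tool_rot: [0.993, 0.119, 0.0, -0.0]
force: [-0.5, -0.3, 0.5]
finger_gap: 0.779
gripper_force: 0.0
```

Emit:
move_arm:
  targets:
    - {"dx": 0, "dy": 0, "dz": 0, "rx": 0, "ry": 0, "rz": 0}
    - {"dx": 0, "dy": 0, "dz": 0, "rx": 0, "ry": 0, "rz": 0}
    - {"dx": 0, "dy": 0, "dz": 0, "rx": 0, "ry": 0, "rz": 0}
    - {"dx": 0, "dy": 0, "dz": 0, "rx": 0, "ry": 0, "rz": 0}
    - {"dx": 0, "dy": 0, "dz": 0, "rx": 0, "ry": 0, "rz": 0}
    - {"dx": 0, "dy": 0, "dz": 0.2, "rx": 0, "ry": 0, "rz": 0}
    - {"dx": 0, "dy": 0, "dz": 0.2, "rx": 0, "ry": 0, "rz": 0}
    - {"dx": 0, "dy": 0, "dz": 0.2, "rx": 0, "ry": 0, "rz": 0}
    - {"dx": 0, "dy": 0, "dz": 0.2, "rx": 0, "ry": 0, "rz": 0}
    - {"dx": 0, "dy": 0, "dz": 0, "rx": 0, "ry": 0, "rz": 0}
  claw: 50
  newtons: 45

```text
t: 10.1
tcp_pos: [0.4461, -0.3664, 0.0174]
tool_rot: [0.993, 0.119, 0.0, 0.0]
force: [-0.2, 0.1, 0.3]
finger_gap: 0.501
gripper_force: 0.0
```

```bash
python3 - <<'E'
from h import *
a=snap('scene');b=snap('top')
A=cv2.resize(a[200:300,80:200],None,fx=4,fy=4,interpolation=cv2.INTER_CUBIC)
B=cv2.resize(b[190:290,320:400],None,fx=4,fy=4,interpolation=cv2.INTER_CUBIC)
cv2.imwrite('pics/m1.png',np.hstack([A,B]))
E
```

```text
(no output)
```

View pics/m1.png

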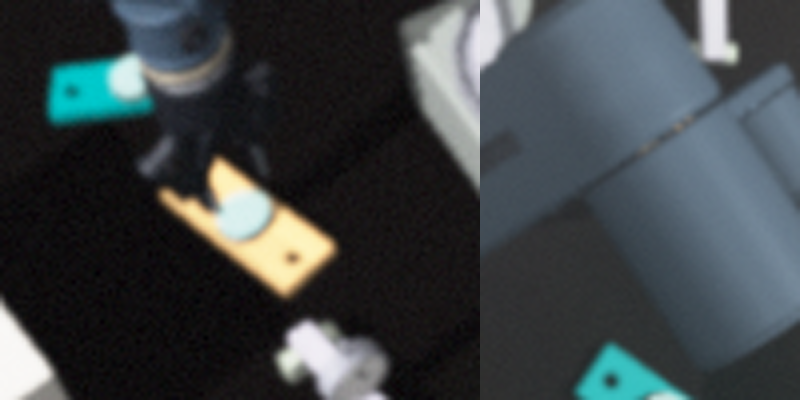

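```bash
python3 - <<'E'
from h import *
s=sensors.sense();print(s['tcp_pos'],s['tool_rot'],s['q'],s['finger_gap'])
for d in ([0,0,0],[-.005,.02,0],[.005,-.02,0],[0,0,.1],[0,0,.2]):
    P=s['tcp_pos']+np.array(d); print(d,((proj('scene',P)-[80,200])*4).round(), ((proj('top',P)-[320,190])*4).round())
print(((proj('scene',[.4455,-.3665,.023])-[80,200])*4))
E
```

```text
[ 0.44585824 -0.366101    0.01690513] [9.92883799e-01 1.19087182e-01 4.13579937e-05 6.17343818e-05] [-8.81099267e-01  7.13754447e-01  1.68437618e+00  4.37757715e-06
  7.43313438e-01  4.50952893e-01] 0.5026695066444915
[0, 0, 0] [[243. 216.]] [[195. 202.]]
[-0.005, 0.02, 0] [[260. 201.]] [[174. 205.]]
[0.005, -0.02, 0] [[225. 232.]] [[216. 199.]]
[0, 0, 0.1] [[218. 147.]] [[221. 189.]]
[0, 0, 0.2] [[190.  70.]] [[251. 175.]]
[[240.99862613 212.2343784 ]]
```

```bash
python3 - <<'E'
from h import *
a=cv2.imread('pics/s0.png'); b=snap('scene'); s=sensors.sense()
def crop(im,P,R):
    u,v=proj('scene',P)[0]; x0,y0=int(u)-35,int(v)-45
    c=cv2.resize(im[max(y0,0):y0+75,x0:x0+66],None,fx=6,fy=6,interpolation=cv2.INTER_CUBIC).copy()
    for z in(0,.02,.04,.073):
        for k in (-1,1):
            q=(proj('scene',np.array(P)+[0,0,z]+R*k)[0]-[x0,max(y0,0)])*6+3
            cv2.circle(c,tuple(int(i) for i in q),3,(0,0,255) if z==0 else (0,255,0),-1)
    return np.clip(c.astype(float)*1.7,0,255).astype(np.uint8)
y1=np.array([.385,.923,0])*.0425; y2=np.array([.236,-.972,0])*.021
A=crop(a,[.24,.5763,.191],y1);B=crop(b,s['tcp_pos'],y2)
h=min(len(A),len(B));cv2.imwrite('pics/m2.png',np.hstack([A[:h],B[:h]]))
E
```

```text
(no output)
```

View pics/m2.png

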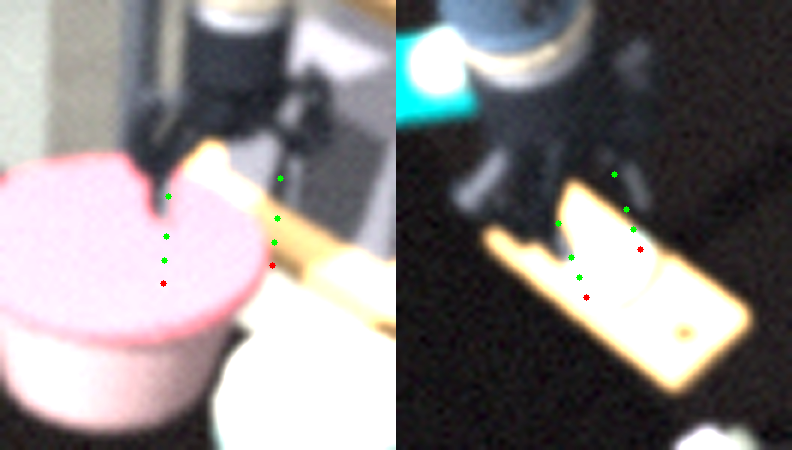

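The picture shows the gripper is laterally right, but the fingertips sit about 30–40 mm higher than the reported TCP. The fingers closed above the glass, and the board has not moved (glass still at about (141,253) in scene). I'll reopen and go lower, watching the force.

Emit:
move_arm:
  targets:
    - {"dx": 0, "dy": 0, "dz": 0, "rx": 0, "ry": 0, "rz": 0}
    - {"dx": 0, "dy": 0, "dz": 0, "rx": 0, "ry": 0, "rz": 0}
    - {"dx": 0, "dy": 0, "dz": -0.3, "rx": 0, "ry": 0, "rz": 0}
    - {"dx": 0, "dy": 0, "dz": -0.3, "rx": 0, "ry": 0, "rz": 0}
    - {"dx": 0, "dy": 0, "dz": -0.3, "rx": 0, "ry": 0, "rz": 0}
    - {"dx": 0, "dy": 0, "dz": -0.1, "rx": 0, "ry": 0, "rz": 0}
    - {"dx": 0, "dy": 0, "dz": -0.1, "rx": 0, "ry": 0, "rz": 0}
    - {"dx": 0, "dy": 0, "dz": -0.1, "rx": 0, "ry": 0, "rz": 0}
    - {"dx": 0, "dy": 0, "dz": -0.08, "rx": 0, "ry": 0, "rz": 0}
    - {"dx": 0, "dy": 0, "dz": 0, "rx": 0, "ry": 0, "rz": 0}
  claw: 78

```text
t: 11.5
tcp_pos: [0.4458, -0.3661, -0.0152]
tool_rot: [0.993, 0.119, -0.0, -0.0]
force: [0.3, 0.4, 0.6]
finger_gap: 0.782
gripper_force: 0.0
```

```bash
python3 - <<'E'
from h import *
b=snap('scene'); s=sensors.sense(); print(s['tcp_pos'],s['force'],s['finger_gap'])
P=s['tcp_pos'];R=np.array([.236,-.972,0])*.033
u,v=proj('scene',P)[0]; x0,y0=int(u)-45,int(v)-40
c=cv2.resize(b[y0:y0+72,x0:x0+80],None,fx=8,fy=8,interpolation=cv2.INTER_CUBIC)
c=np.clip(c.astype(float)*2.5,0,255).astype(np.uint8)
for z in(0,.02,.03,.04):
  for k in (-1,1):
    q=(proj('scene',P+[0,0,z]+R*k)[0]-[x0,y0])*8+4
    cv2.circle(c,tuple(int(i) for i in q),3,(0,0,255) if z==0 else (0,255,0),-1)
cv2.imwrite('pics/m3.png',c)
E
```

```text
[ 0.445852   -0.36609874 -0.01515566] [ 0.156397   -0.22428486 -1.29191862] 0.7787714361620581
```

View pics/m3.png

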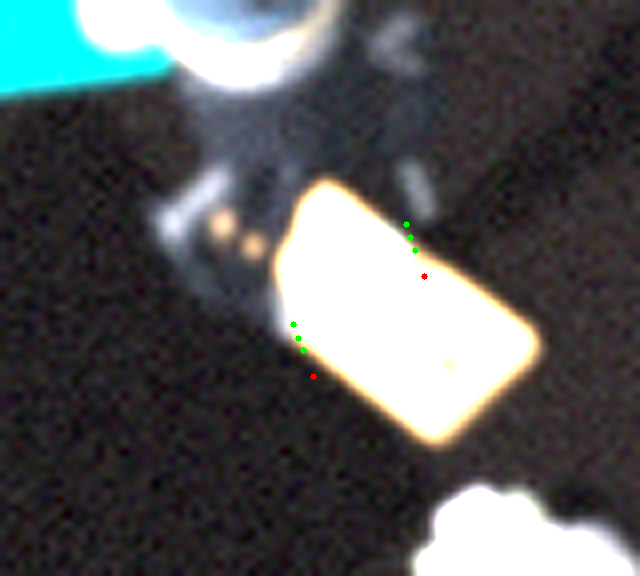

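Emit:
move_arm:
  targets:
    - {"dx": 0, "dy": 0, "dz": -0.1, "rx": 0, "ry": 0, "rz": 0}
    - {"dx": 0, "dy": 0, "dz": -0.1, "rx": 0, "ry": 0, "rz": 0}
    - {"dx": 0, "dy": 0, "dz": -0.1, "rx": 0, "ry": 0, "rz": 0}
    - {"dx": 0, "dy": 0, "dz": -0.1, "rx": 0, "ry": 0, "rz": 0}
    - {"dx": 0, "dy": 0, "dz": -0.04, "rx": 0, "ry": 0, "rz": 0}
    - {"dx": 0, "dy": 0, "dz": -0.04, "rx": 0, "ry": 0, "rz": 0}
    - {"dx": 0, "dy": 0, "dz": -0.04, "rx": 0, "ry": 0, "rz": 0}
    - {"dx": 0, "dy": 0, "dz": -0.04, "rx": 0, "ry": 0, "rz": 0}
    - {"dx": 0, "dy": 0, "dz": 0, "rx": 0, "ry": 0, "rz": 0}
    - {"dx": 0, "dy": 0, "dz": 0, "rx": 0, "ry": 0, "rz": 0}

```text
t: 12.8
tcp_pos: [0.4459, -0.3661, -0.0292]
tool_rot: [0.993, 0.119, 0.0, 0.0]
force: [0.4, -0.6, 0.9]
finger_gap: 0.781
gripper_force: 0.0
```

Emit:
move_arm:
  targets:
    - {"dx": 0, "dy": 0, "dz": -0.04, "rx": 0, "ry": 0, "rz": 0}
    - {"dx": 0, "dy": 0, "dz": -0.04, "rx": 0, "ry": 0, "rz": 0}
    - {"dx": 0, "dy": 0, "dz": -0.04, "rx": 0, "ry": 0, "rz": 0}
    - {"dx": 0, "dy": 0, "dz": -0.04, "rx": 0, "ry": 0, "rz": 0}
    - {"dx": 0, "dy": 0, "dz": -0.04, "rx": 0, "ry": 0, "rz": 0}
    - {"dx": 0, "dy": 0, "dz": -0.04, "rx": 0, "ry": 0, "rz": 0}
    - {"dx": 0, "dy": 0, "dz": 0, "rx": 0, "ry": 0, "rz": 0}
    - {"dx": 0, "dy": 0, "dz": 0, "rx": 0, "ry": 0, "rz": 0}
    - {"dx": 0, "dy": 0, "dz": 0, "rx": 0, "ry": 0, "rz": 0}
    - {"dx": 0, "dy": 0, "dz": 0, "rx": 0, "ry": 0, "rz": 0}

```text
t: 14.05
tcp_pos: [0.4459, -0.3661, -0.0352]
tool_rot: [0.993, 0.119, 0.0, 0.0]
force: [-0.1, -0.7, -1.1]
finger_gap: 0.781
gripper_force: 0.0
```

Emit:
move_arm:
  targets:
    - {"dx": 0, "dy": 0, "dz": 0, "rx": 0, "ry": 0, "rz": 0}
    - {"dx": 0, "dy": 0, "dz": 0, "rx": 0, "ry": 0, "rz": 0}
    - {"dx": 0, "dy": 0, "dz": 0, "rx": 0, "ry": 0, "rz": 0}
    - {"dx": 0, "dy": 0, "dz": 0, "rx": 0, "ry": 0, "rz": 0}
    - {"dx": 0, "dy": 0, "dz": 0, "rx": 0, "ry": 0, "rz": 0}
    - {"dx": 0, "dy": 0, "dz": 0, "rx": 0, "ry": 0, "rz": 0}
    - {"dx": 0, "dy": 0, "dz": 0, "rx": 0, "ry": 0, "rz": 0}
    - {"dx": 0, "dy": 0, "dz": 0, "rx": 0, "ry": 0, "rz": 0}
    - {"dx": 0, "dy": 0, "dz": 0, "rx": 0, "ry": 0, "rz": 0}
    - {"dx": 0, "dy": 0, "dz": 0, "rx": 0, "ry": 0, "rz": 0}
  claw: 59
  newtons: 45

```text
t: 15.3
tcp_pos: [0.4459, -0.3661, -0.0347]
tool_rot: [0.993, 0.119, 0.0, 0.0]
force: [-0.8, 0.3, 5.6]
finger_gap: 0.63
gripper_force: 46.9
```

Emit:
move_arm:
  targets:
    - {"dx": 0, "dy": 0, "dz": 0.2, "rx": 0, "ry": 0, "rz": 0}
    - {"dx": 0, "dy": 0, "dz": 0.4, "rx": 0, "ry": 0, "rz": 0}
    - {"dx": 0, "dy": 0, "dz": 0.7, "rx": 0, "ry": 0, "rz": 0}
    - {"dx": 0, "dy": 0, "dz": 1, "rx": 0, "ry": 0, "rz": 0}
    - {"dx": 0, "dy": 0, "dz": 1, "rx": 0, "ry": 0, "rz": 0}
    - {"dx": 0, "dy": 0, "dz": 1, "rx": 0, "ry": 0, "rz": 0}
    - {"dx": 0, "dy": 0, "dz": 1, "rx": 0, "ry": 0, "rz": 0}
    - {"dx": 0, "dy": 0, "dz": 1, "rx": 0, "ry": 0, "rz": 0}
    - {"dx": 0, "dy": 0, "dz": 0.7, "rx": 0, "ry": 0, "rz": 0}
    - {"dx": 0, "dy": 0, "dz": 0.3, "rx": 0, "ry": 0, "rz": 0}

```text
t: 16.55
tcp_pos: [0.4462, -0.3665, 0.1494]
tool_rot: [0.993, 0.119, 0.001, 0.001]
force: [-0.5, 0.7, -2.3]
finger_gap: 0.632
gripper_force: 47.9
```

```bash
python3 - <<'E'
from h import *
a=cv2.imread('pics/s0.png');b=cv2.imread('pics/t0.png')
for n,im,(u,v) in(('top',b,(302.4,197.6)),('scene',a,(221.8,209.8))):
    g=cv2.cvtColor(im,cv2.COLOR_BGR2GRAY)
    # radial profile edges of face in world plane: rectify face plane
    S=2.; N=240; c0=np.array([.5544,-.0893])
    X,Y=np.meshgrid(np.arange(N)-N/2,np.arange(N)-N/2)
    P=np.stack([c0[0]+X/1000,c0[1]+Y/1000,np.full_like(X,.145)],-1).reshape(-1,3)
    uv=proj(n,P).astype(np.float32).reshape(N,N,2)
    w=cv2.remap(g,uv[...,0],uv[...,1],cv2.INTER_CUBIC)
    for lo,hi,nm,sg in((18,48,'inner',1),(62,90,'outer',-1)):
        pts=[]
        for t in np.arange(0,360,4):
            d=np.array([np.cos(np.radians(t)),np.sin(np.radians(t))]); r=np.arange(lo,hi,.5)
            pr=cv2.remap(w,(N/2+r*d[0]).astype(np.float32)[None],(N/2+r*d[1]).astype(np.float32)[None],cv2.INTER_LINEAR)[0].astype(float)
            gr=sg*np.gradient(cv2.GaussianBlur(pr[None],(0,0),2)[0]); i=gr.argmax(); 
            if gr[i]>1: pts.append(d*r[i])
        pts=np.array(pts); 
        for _ in range(4):
            A=np.c_[2*pts,np.ones(len(pts))]; s=np.linalg.lstsq(A,(pts**2).sum(1),rcond=None)[0]; R=np.sqrt(s[2]+s[0]**2+s[1]**2)
            e=np.abs(np.linalg.norm(pts-s[:2],axis=1)-R); pts=pts[e<=max(1.,2*np.median(e))]
        print(n,nm,'centre',(c0+s[:2]/1000).round(4),'R',R.round(1),len(pts))
    cv2.imwrite(f'pics/w_{n}.png',cv2.flip(cv2.rotate(w,cv2.ROTATE_90_CLOCKWISE),-1))
w=np.hstack([cv2.resize(cv2.imread(f'pics/w_{n}.png'),(400,400),interpolation=cv2.INTER_CUBIC) for n in('top','scene')])
cv2.imwrite('pics/w.png',w)
E
```

```text
top inner centre [ 0.5529 -0.0876] R 43.5 87
top outer centre [ 0.553 -0.089] R 79.2 47
scene inner centre [ 0.5516 -0.0878] R 42.9 76
scene outer centre [ 0.551  -0.0883] R 79.1 57
```

View pics/w.png

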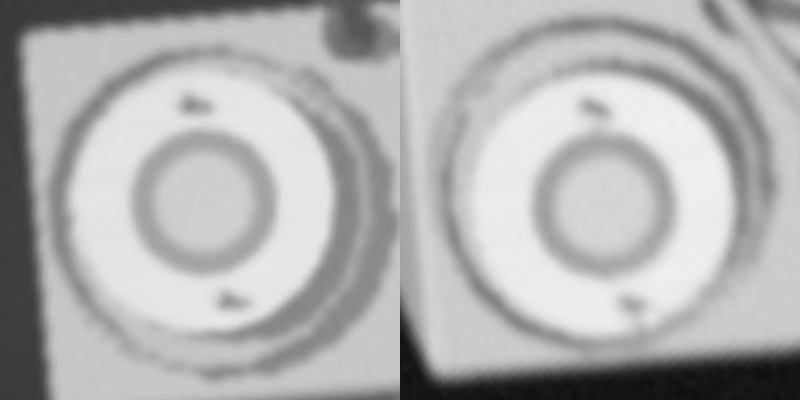

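The disc fits put the turntable centre at about (0.552, -0.088). The stud marks give an axis at about -12°. The board is lifted level, with a weight reading of -2.3 N. Next I carry it over and turn it by -25.6°.

Emit:
move_arm:
  targets:
    - {"dx": 0.11, "dy": 0.29, "dz": 0, "rx": 0, "ry": 0, "rz": -0.022}
    - {"dx": 0.22, "dy": 0.59, "dz": 0.1, "rx": 0, "ry": 0, "rz": -0.045}
    - {"dx": 0.22, "dy": 0.59, "dz": 0, "rx": 0, "ry": 0, "rz": -0.045}
    - {"dx": 0.22, "dy": 0.59, "dz": 0, "rx": 0, "ry": 0, "rz": -0.045}
    - {"dx": 0.22, "dy": 0.59, "dz": 0, "rx": 0, "ry": 0, "rz": -0.045}
    - {"dx": 0.22, "dy": 0.59, "dz": 0, "rx": 0, "ry": 0, "rz": -0.045}
    - {"dx": 0.22, "dy": 0.59, "dz": 0, "rx": 0, "ry": 0, "rz": -0.045}
    - {"dx": 0.22, "dy": 0.59, "dz": 0, "rx": 0, "ry": 0, "rz": -0.045}
    - {"dx": 0.22, "dy": 0.59, "dz": 0, "rx": 0, "ry": 0, "rz": -0.045}
    - {"dx": 0.22, "dy": 0.59, "dz": 0, "rx": 0, "ry": 0, "rz": -0.045}

```text
t: 17.8
tcp_pos: [0.4975, -0.2244, 0.1487]
tool_rot: [1.0, 0.007, -0.001, -0.001]
force: [0.2, -0.8, -2.3]
finger_gap: 0.63
gripper_force: 47.9
```

Emit:
move_arm:
  targets:
    - {"dx": 0.22, "dy": 0.59, "dz": 0, "rx": 0, "ry": 0, "rz": -0.045}
    - {"dx": 0.22, "dy": 0.59, "dz": 0, "rx": 0, "ry": 0, "rz": -0.045}
    - {"dx": 0.22, "dy": 0.59, "dz": 0, "rx": 0, "ry": 0, "rz": -0.045}
    - {"dx": 0.22, "dy": 0.59, "dz": 0, "rx": 0, "ry": 0, "rz": -0.045}
    - {"dx": 0.22, "dy": 0.59, "dz": 0, "rx": 0, "ry": 0, "rz": -0.045}
    - {"dx": 0.22, "dy": 0.59, "dz": 0, "rx": 0, "ry": 0, "rz": -0.045}
    - {"dx": 0.22, "dy": 0.59, "dz": 0, "rx": 0, "ry": 0, "rz": -0.045}
    - {"dx": 0.22, "dy": 0.55, "dz": 0, "rx": 0, "ry": 0, "rz": -0.045}
    - {"dx": 0.22, "dy": 0.29, "dz": 0, "rx": 0, "ry": 0, "rz": -0.022}
    - {"dx": 0.1, "dy": 0, "dz": 0, "rx": 0, "ry": 0, "rz": 0}

```text
t: 19.05
tcp_pos: [0.55, -0.1011, 0.1493]
tool_rot: [0.996, -0.092, -0.001, -0.0]
force: [0.1, -0.8, -2.2]
finger_gap: 0.629
gripper_force: 47.9
```

```bash
python3 - <<'E'
from h import *
a=snap('scene');s=sensors.sense();print(s['tcp_pos'],s['tool_rot'],s['force'])
cv2.imwrite('pics/s2.png',a);cv2.imwrite('pics/t2.png',snap('top'))
# plywood mask per view, outline on its top plane; glass centre
for n,f in(('scene','s2'),('top','t2')):
    h=cv2.cvtColor(cv2.imread(f'pics/{f}.png'),cv2.COLOR_BGR2HSV)
    m=cv2.inRange(h,(8,50,110),(26,255,255)); m[:,:150]=0;m[:140]=0; m[270:]=0
    ks=[k for k in cv2.findContours(m,cv2.RETR_EXTERNAL,cv2.CHAIN_APPROX_NONE)[0] if cv2.contourArea(k)>30]
    for k in ks: print(n,cv2.contourArea(k),cv2.boundingRect(k),(cv2.minAreaRect((onz(n,k.reshape(-1,2),s['tcp_pos'][2]+.047)[:,:2]*1000).astype(np.float32))))
c=a[150:270,160:310];cv2.imwrite('pics/s2c.png',cv2.resize(c,None,fx=5,fy=5,interpolation=cv2.INTER_CUBIC))
E
```

```text
[ 0.55048558 -0.10178436  0.14946378] [ 9.95764308e-01 -9.19425664e-02 -4.09603130e-05  7.83127608e-05] [ 0.23507012 -0.231797   -2.24222579]
scene 317.0 (210, 199, 26, 23) ((596.4363403320312, -109.83965301513672), (65.57791137695312, 81.85806274414062), 81.2801513671875)
scene 334.0 (326, 174, 24, 23) ((748.6890869140625, 256.281982421875), (67.15533447265625, 96.69428253173828), 63.102745056152344)
scene 328.0 (427, 156, 23, 24) ((914.7547607421875, 588.412109375), (75.95304870605469, 105.3506851196289), 5.58070707321167)
scene 98.5 (435, 140, 19, 14) ((852.1492919921875, 714.4932250976562), (120.88475799560547, 35.76896286010742), 89.7354965209961)
scene 324.0 (377, 140, 55, 17) ((783.5978393554688, 594.8895263671875), (211.08102416992188, 89.54100036621094), 51.40907287597656)
top 373.5 (164, 152, 25, 28) ((600.380859375, 363.31817626953125), (62.25418472290039, 86.83333587646484), 67.08955383300781)
top 252.0 (321, 140, 38, 20) ((747.9156494140625, -193.9193115234375), (57.28248596191406, 131.26345825195312), 41.71938705444336)
```

View pics/s2c.png

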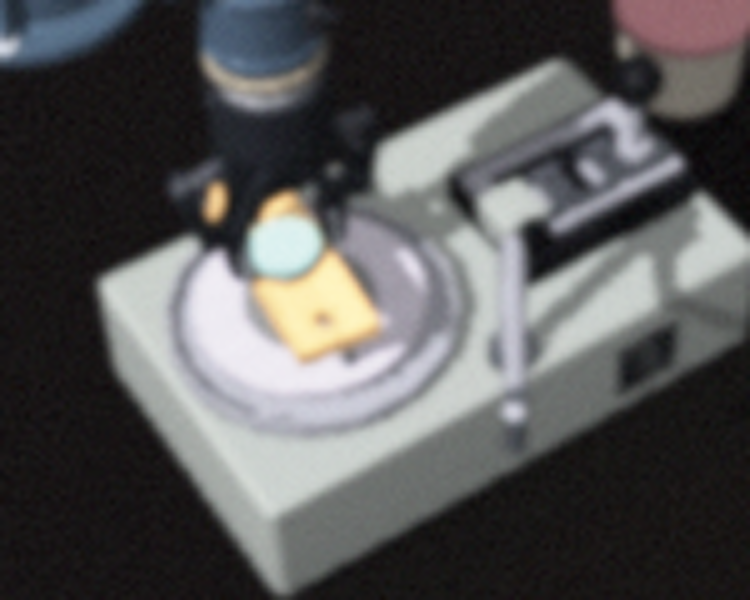

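The board is held level above the turntable. The glass is at scene px (217,199) and the far hole at (225,214). It is about 14 mm short in y because I summed the rows wrong. I'll work out the correction numerically.

```bash
python3 - <<'E'
from h import *
a=cv2.imread('pics/s2.png');s=sensors.sense();z=s['tcp_pos'][2]
h=cv2.cvtColor(a,cv2.COLOR_BGR2HSV)
m=cv2.inRange(h,(75,20,120),(100,120,255));m[:185]=0;m[215:]=0;m[:,:200]=0;m[:,235:]=0
k=max(cv2.findContours(m,cv2.RETR_EXTERNAL,cv2.CHAIN_APPROX_NONE)[0],key=cv2.contourArea)
for dz in(.053,.058,.063):
    e=cv2.fitEllipse((onz('scene',k.reshape(-1,2),z+dz)[:,:2]*1000).astype(np.float32));print('glass',dz,np.round(e[0],1),np.round(e[1],1))
g=cv2.cvtColor(a,cv2.COLOR_BGR2GRAY).astype(float);p=g[210:219,220:230];w=np.clip(np.median(p)-12-p,0,None);Y,X=np.mgrid[210:219,220:230]
u=[(w*X).sum()/w.sum(),(w*Y).sum()/w.sum()];H=onz('scene',[u],z+.047)[0];print('hole',u,H.round(4))
G=np.array(onz('scene',[cv2.fitEllipse(k)[0]],z+.058)[0]);d=H-G;print(G.round(4),'yaw',np.degrees(np.arctan2(d[1],d[0])),np.linalg.norm(d[:2]),'tcp',s['tcp_pos'],'toolyaw',2*np.degrees(np.arctan2(s['tool_rot'][1],s['tool_rot'][0])))
# stud direction & position in original scene + top, hi-res dark blob in rectified disc plane: use stud-tip z
E
```

```text
glass 0.053 [ 549.5 -103.9] [36. 51.]
glass 0.058 [ 553.4 -106.1] [35.8 50.8]
glass 0.063 [ 557.2 -108.4] [35.6 50.5]
hole [np.float64(225.65697674418604), np.float64(215.0581395348837)] [ 0.6161 -0.1141  0.1966]
[ 0.5535 -0.1062  0.2076] yaw -7.21094048854312 0.0630992557104767 tcp [ 0.55029235 -0.10207631  0.14956801] toolyaw -10.571966470072963
```

Emit:
move_arm:
  targets:
    - {"dx": 0.02, "dy": 0.14, "dz": 0, "rx": 0, "ry": 0, "rz": -0.025}
    - {"dx": 0.02, "dy": 0.14, "dz": -0.1, "rx": 0, "ry": 0, "rz": -0.025}
    - {"dx": 0.02, "dy": 0.14, "dz": -0.14, "rx": 0, "ry": 0, "rz": 0}
    - {"dx": 0, "dy": 0.13, "dz": -0.14, "rx": 0, "ry": 0, "rz": 0}
    - {"dx": 0, "dy": 0, "dz": -0.14, "rx": 0, "ry": 0, "rz": 0}
    - {"dx": 0, "dy": 0, "dz": -0.14, "rx": 0, "ry": 0, "rz": 0}
    - {"dx": 0, "dy": 0, "dz": 0, "rx": 0, "ry": 0, "rz": 0}
    - {"dx": 0, "dy": 0, "dz": 0, "rx": 0, "ry": 0, "rz": 0}
    - {"dx": 0, "dy": 0, "dz": 0, "rx": 0, "ry": 0, "rz": 0}
    - {"dx": 0, "dy": 0, "dz": 0, "rx": 0, "ry": 0, "rz": 0}

```text
t: 20.4
tcp_pos: [0.5517, -0.0882, 0.1335]
tool_rot: [0.994, -0.105, 0.0, 0.0]
force: [-0.2, 0.5, -2.5]
finger_gap: 0.632
gripper_force: 47.9
```

```bash
python3 - <<'E'
from h import *
a=snap('scene');cv2.imwrite('pics/s3.png',a);s=sensors.sense();T=s['tcp_pos'];z=T[2];yaw=2*np.arctan2(s['tool_rot'][1],s['tool_rot'][0])
print(T,np.degrees(yaw),s['force'])
h=cv2.cvtColor(a,cv2.COLOR_BGR2HSV);m=cv2.inRange(h,(8,60,150),(26,255,255));m[:195]=0;m[240:]=0;m[:,:205]=0;m[:,255:]=0
k=max(cv2.findContours(m,cv2.RETR_EXTERNAL,cv2.CHAIN_APPROX_NONE)[0],key=cv2.contourArea)
print(cv2.boundingRect(k))
g=cv2.cvtColor(a,cv2.COLOR_BGR2GRAY).astype(float)
# hole search: darkest spot inside the filled plywood contour eroded
mm=np.zeros_like(m);cv2.drawContours(mm,[k],-1,255,-1);mm=cv2.erode(mm,np.ones((5,5)))
gb=cv2.GaussianBlur(g,(0,0),1);gb[mm==0]=255;v0,u0=np.unravel_index(gb.argmin(),gb.shape);print('hole px',u0,v0,gb.min())
p=g[v0-4:v0+5,u0-4:u0+5];w=np.clip(np.median(p)-12-p,0,None);Y,X=np.mgrid[v0-4:v0+5,u0-4:u0+5];u=[(w*X).sum()/w.sum(),(w*Y).sum()/w.sum()]
d=np.array([np.cos(yaw),np.sin(yaw),0])
for dz in(.037,.042,.047):
    H=onz('scene',[u],z+dz)[0];print(dz,'hole',H.round(4),'minus expected',((H-T-.06*d)[:2]*1000).round(1))
st=np.array([.5513,-.0882,0])+.06*np.array([np.cos(np.radians(-12)),np.sin(np.radians(-12)),0])
print('stud',st)
# board outline corners on top plane
for dz in(.042,.047):
    Q=onz('scene',k.reshape(-1,2),z+dz)[:,:2]-T[:2]; R=np.array([[d[0],d[1]],[-d[1],d[0]]]);L=Q@R.T*1000
    f=L[(L[:,0]>45)]; print(dz,'far end x',np.percentile(L[:,0],[90,97,100]).round(1),'y range',f[f[:,0]<72][:,1].min().round(1),f[f[:,0]<72][:,1].max().round(1))
E
```

```text
[ 0.55169151 -0.0881392   0.13345005] -12.095544283500326 [-0.09963438 -0.24710525 -2.9645046 ]
(214, 201, 25, 23)
hole px 228 215 196.75671165749569
0.037 hole [ 0.6046 -0.098   0.1705] minus expected [-5.7  2.7]
0.042 hole [ 0.6081 -0.1002  0.1755] minus expected [-2.3  0.5]
0.047 hole [ 0.6116 -0.1025  0.1805] minus expected [ 1.2 -1.8]
stud [ 0.60998886 -0.1006747   0.        ]
0.042 far end x [80.6 81.8 82.6] y range -28.2 30.8
0.047 far end x [84.3 85.5 86.3] y range -30.7 29.9
```

Emit:
move_arm:
  targets:
    - {"dx": 0, "dy": 0, "dz": -0.1, "rx": 0, "ry": 0, "rz": 0}
    - {"dx": 0, "dy": 0, "dz": -0.1, "rx": 0, "ry": 0, "rz": 0}
    - {"dx": 0, "dy": 0, "dz": -0.06, "rx": 0, "ry": 0, "rz": 0}
    - {"dx": 0, "dy": 0, "dz": -0.04, "rx": 0, "ry": 0, "rz": 0}
    - {"dx": 0, "dy": 0, "dz": -0.04, "rx": 0, "ry": 0, "rz": 0}
    - {"dx": 0, "dy": 0, "dz": -0.04, "rx": 0, "ry": 0, "rz": 0}
    - {"dx": 0, "dy": 0, "dz": -0.04, "rx": 0, "ry": 0, "rz": 0}
    - {"dx": 0, "dy": 0, "dz": 0, "rx": 0, "ry": 0, "rz": 0}
    - {"dx": 0, "dy": 0, "dz": 0, "rx": 0, "ry": 0, "rz": 0}
    - {"dx": 0, "dy": 0, "dz": 0, "rx": 0, "ry": 0, "rz": 0}

```text
t: 21.7
tcp_pos: [0.5516, -0.0881, 0.1229]
tool_rot: [0.994, -0.105, 0.0, 0.0]
force: [0.9, 0.3, -2.3]
finger_gap: 0.632
gripper_force: 47.9
```

Emit:
move_arm:
  targets:
    - {"dx": 0, "dy": 0, "dz": -0.04, "rx": 0, "ry": 0, "rz": 0}
    - {"dx": 0, "dy": 0, "dz": -0.04, "rx": 0, "ry": 0, "rz": 0}
    - {"dx": 0, "dy": 0, "dz": -0.04, "rx": 0, "ry": 0, "rz": 0}
    - {"dx": 0, "dy": 0, "dz": -0.04, "rx": 0, "ry": 0, "rz": 0}
    - {"dx": 0, "dy": 0, "dz": -0.04, "rx": 0, "ry": 0, "rz": 0}
    - {"dx": 0, "dy": 0, "dz": -0.04, "rx": 0, "ry": 0, "rz": 0}
    - {"dx": 0, "dy": 0, "dz": 0, "rx": 0, "ry": 0, "rz": 0}
    - {"dx": 0, "dy": 0, "dz": 0, "rx": 0, "ry": 0, "rz": 0}
    - {"dx": 0, "dy": 0, "dz": 0, "rx": 0, "ry": 0, "rz": 0}
    - {"dx": 0, "dy": 0, "dz": 0, "rx": 0, "ry": 0, "rz": 0}

```text
t: 22.95
tcp_pos: [0.5516, -0.0881, 0.1168]
tool_rot: [0.994, -0.105, 0.0, 0.0]
force: [0.1, 0.4, -2.5]
finger_gap: 0.631
gripper_force: 47.9
```

Emit:
move_arm:
  targets:
    - {"dx": 0, "dy": 0, "dz": -0.04, "rx": 0, "ry": 0, "rz": 0}
    - {"dx": 0, "dy": 0, "dz": -0.04, "rx": 0, "ry": 0, "rz": 0}
    - {"dx": 0, "dy": 0, "dz": -0.04, "rx": 0, "ry": 0, "rz": 0}
    - {"dx": 0, "dy": 0, "dz": -0.04, "rx": 0, "ry": 0, "rz": 0}
    - {"dx": 0, "dy": 0, "dz": -0.03, "rx": 0, "ry": 0, "rz": 0}
    - {"dx": 0, "dy": 0, "dz": 0, "rx": 0, "ry": 0, "rz": 0}
    - {"dx": 0, "dy": 0, "dz": 0, "rx": 0, "ry": 0, "rz": 0}

```text
schema error: expected 10 rows
```

Emit:
move_arm:
  targets:
    - {"dx": 0, "dy": 0, "dz": -0.04, "rx": 0, "ry": 0, "rz": 0}
    - {"dx": 0, "dy": 0, "dz": -0.04, "rx": 0, "ry": 0, "rz": 0}
    - {"dx": 0, "dy": 0, "dz": -0.04, "rx": 0, "ry": 0, "rz": 0}
    - {"dx": 0, "dy": 0, "dz": -0.04, "rx": 0, "ry": 0, "rz": 0}
    - {"dx": 0, "dy": 0, "dz": -0.04, "rx": 0, "ry": 0, "rz": 0}
    - {"dx": 0, "dy": 0, "dz": 0, "rx": 0, "ry": 0, "rz": 0}
    - {"dx": 0, "dy": 0, "dz": 0, "rx": 0, "ry": 0, "rz": 0}
    - {"dx": 0, "dy": 0, "dz": 0, "rx": 0, "ry": 0, "rz": 0}
    - {"dx": 0, "dy": 0, "dz": 0, "rx": 0, "ry": 0, "rz": 0}
    - {"dx": 0, "dy": 0, "dz": 0, "rx": 0, "ry": 0, "rz": 0}

```text
t: 24.2
tcp_pos: [0.5516, -0.0881, 0.1118]
tool_rot: [0.994, -0.105, 0.0, 0.0]
force: [0.2, 0.5, -1.5]
finger_gap: 0.63
gripper_force: 47.9
```

Emit:
move_arm:
  targets:
    - {"dx": 0, "dy": 0, "dz": -0.03, "rx": 0, "ry": 0, "rz": 0}
    - {"dx": 0, "dy": 0, "dz": 0, "rx": 0, "ry": 0, "rz": 0}
    - {"dx": 0, "dy": 0, "dz": 0, "rx": 0, "ry": 0, "rz": 0}
    - {"dx": 0, "dy": 0, "dz": 0, "rx": 0, "ry": 0, "rz": 0}
    - {"dx": 0, "dy": 0, "dz": 0.2, "rx": 0, "ry": 0, "rz": 0}
    - {"dx": 0, "dy": 0, "dz": 0.4, "rx": 0, "ry": 0, "rz": 0}
    - {"dx": 0, "dy": 0, "dz": 0.8, "rx": 0, "ry": 0, "rz": 0}
    - {"dx": 0, "dy": 0, "dz": 1, "rx": 0, "ry": 0, "rz": 0}
    - {"dx": 0, "dy": 0, "dz": 1, "rx": 0, "ry": 0, "rz": 0}
    - {"dx": 0, "dy": 0, "dz": 1, "rx": 0, "ry": 0, "rz": 0}
  claw: 80

```text
t: 25.45
tcp_pos: [0.5517, -0.0881, 0.2227]
tool_rot: [0.994, -0.105, 0.0, 0.0]
force: [0.8, -0.5, 0.7]
finger_gap: 0.799
gripper_force: 0.0
```

Emit:
move_arm:
  targets:
    - {"dx": 0, "dy": 0.6, "dz": 0.2, "rx": 0, "ry": 0, "rz": 0.025}
    - {"dx": 0, "dy": 1, "dz": 0.2, "rx": 0, "ry": 0, "rz": 0.025}
    - {"dx": 0, "dy": 1, "dz": 0.2, "rx": 0, "ry": 0, "rz": 0.025}
    - {"dx": 0, "dy": 1, "dz": 0, "rx": 0, "ry": 0, "rz": 0.025}
    - {"dx": 0.2, "dy": 1, "dz": 0, "rx": 0, "ry": 0, "rz": 0.025}
    - {"dx": 0.3, "dy": 1, "dz": 0, "rx": 0, "ry": 0, "rz": 0.025}
    - {"dx": 0.3, "dy": 1, "dz": 0, "rx": 0, "ry": 0, "rz": 0.025}
    - {"dx": 0.3, "dy": 1, "dz": 0, "rx": 0, "ry": 0, "rz": 0.025}
    - {"dx": 0.3, "dy": 1, "dz": 0, "rx": 0, "ry": 0, "rz": 0.025}
    - {"dx": 0.3, "dy": 1, "dz": 0, "rx": 0, "ry": 0, "rz": 0.03}

```text
t: 26.7
tcp_pos: [0.5931, 0.1538, 0.2351]
tool_rot: [0.999, -0.038, -0.001, -0.0]
force: [0.5, -0.5, -0.1]
finger_gap: 0.8
gripper_force: 0.0
```

```bash
python3 - <<'E'
from h import *
a=snap('scene');b=snap('top');cv2.imwrite('pics/s4.png',a);cv2.imwrite('pics/t4.png',b);s=sensors.sense();print(s['tcp_pos'],2*np.degrees(np.arctan2(s['tool_rot'][1],s['tool_rot'][0])))
# board check on turntable, both views
for n,im in(('top',b),('scene',a)):
    h=cv2.cvtColor(im,cv2.COLOR_BGR2HSV);m=cv2.inRange(h,(8,60,130),(26,255,255));P=proj(n,[.552,-.088,.157])[0]
    q=np.zeros_like(m);cv2.circle(q,(int(P[0]),int(P[1])),34,255,-1);m&=q
    ks=[k for k in cv2.findContours(m,cv2.RETR_EXTERNAL,cv2.CHAIN_APPROX_NONE)[0] if cv2.contourArea(k)>20]
    if ks:
        Q=np.vstack([onz(n,k.reshape(-1,2),.157)[:,:2] for k in ks])*1000;print(n,len(ks),cv2.minAreaRect(Q.astype(np.float32)))
    g=cv2.inRange(h,(75,15,120),(105,130,255));q[:]=0;cv2.circle(q,(int(P[0]),int(P[1])),16,255,-1);g&=q
    ks=cv2.findContours(g,cv2.RETR_EXTERNAL,cv2.CHAIN_APPROX_NONE)[0]
    if ks: k=max(ks,key=cv2.contourArea);e=cv2.fitEllipse((onz(n,k.reshape(-1,2),.168)[:,:2]*1000).astype(np.float32));print('glass',e)
# knob in scene
g=cv2.cvtColor(a,cv2.COLOR_BGR2GRAY)
A=cv2.resize(a[140:260,180:310],None,fx=4,fy=4,interpolation=cv2.INTER_CUBIC);B=cv2.resize(b[150:240,260:330],None,fx=4,fy=4,interpolation=cv2.INTER_CUBIC)
c=np.zeros((480,800,3),np.uint8);c[:,:520]=A;c[:360,520:]=B;cv2.imwrite('pics/m4.png',np.clip(c*1.3,0,255).astype(np.uint8))
E
```

```text
[0.59340985 0.15509651 0.23510133] -4.2173965879127735
top 2 ((551.1051635742188, -86.66165161132812), (57.4432487487793, 162.45040893554688), 78.03766632080078)
glass ((549.982666015625, -86.61681365966797), (38.08362579345703, 39.40517044067383), 145.1240692138672)
scene 1 ((551.54150390625, -88.04792785644531), (61.8834114074707, 173.9217529296875), 78.9393539428711)
glass ((554.99462890625, -89.4443359375), (37.33283615112305, 41.335609436035156), 10.003939628601074)
```

The board lies centred and flat at about (0.551, -0.087) in both views. Now the knob.

Emit:
move_arm:
  targets:
    - {"dx": 0.02, "dy": 0.16, "dz": 0, "rx": 0, "ry": 0, "rz": 0}
    - {"dx": 0, "dy": 0.16, "dz": -0.1, "rx": 0, "ry": 0, "rz": 0}
    - {"dx": 0, "dy": 0, "dz": -0.25, "rx": 0, "ry": 0, "rz": 0}
    - {"dx": 0, "dy": 0, "dz": -0.3, "rx": 0, "ry": 0, "rz": 0}
    - {"dx": 0, "dy": 0, "dz": -0.3, "rx": 0, "ry": 0, "rz": 0}
    - {"dx": 0, "dy": 0, "dz": -0.3, "rx": 0, "ry": 0, "rz": 0}
    - {"dx": 0, "dy": 0, "dz": -0.3, "rx": 0, "ry": 0, "rz": 0}
    - {"dx": 0, "dy": 0, "dz": -0.3, "rx": 0, "ry": 0, "rz": 0}
    - {"dx": 0, "dy": 0, "dz": -0.3, "rx": 0, "ry": 0, "rz": 0}
    - {"dx": 0, "dy": 0, "dz": -0.15, "rx": 0, "ry": 0, "rz": 0}

```text
t: 28.05
tcp_pos: [0.5943, 0.1599, 0.1779]
tool_rot: [0.999, -0.039, -0.0, 0.0]
force: [-1.0, -0.1, 0.1]
finger_gap: 0.795
gripper_force: 0.0
```

Emit:
move_arm:
  targets:
    - {"dx": 0, "dy": 0, "dz": 0, "rx": 0, "ry": 0, "rz": 0}
    - {"dx": 0, "dy": 0, "dz": 0, "rx": 0, "ry": 0, "rz": 0}
    - {"dx": 0, "dy": 0, "dz": 0, "rx": 0, "ry": 0, "rz": 0}
    - {"dx": 0, "dy": 0, "dz": 0, "rx": 0, "ry": 0, "rz": 0}
    - {"dx": 0, "dy": 0, "dz": 0, "rx": 0, "ry": 0, "rz": 0}
    - {"dx": 0, "dy": 0, "dz": 0, "rx": 0, "ry": 0, "rz": 0}
    - {"dx": 0, "dy": 0, "dz": 0, "rx": 0, "ry": 0, "rz": 0}
    - {"dx": 0, "dy": 0, "dz": 0, "rx": 0, "ry": 0, "rz": 0}
    - {"dx": 0, "dy": 0, "dz": 0, "rx": 0, "ry": 0, "rz": 0}
    - {"dx": 0, "dy": 0, "dz": 0, "rx": 0, "ry": 0, "rz": 0}
  claw: 20
  newtons: 50

```text
t: 29.3
tcp_pos: [0.5953, 0.162, 0.1796]
tool_rot: [0.999, -0.039, 0.001, -0.002]
force: [-0.1, 5.2, 1.9]
finger_gap: 0.389
gripper_force: 49.7
```

Emit:
move_arm:
  targets:
    - {"dx": 0, "dy": 0.06, "dz": 0.08, "rx": 0, "ry": 0, "rz": 0}
    - {"dx": 0, "dy": 0.04, "dz": 0.12, "rx": 0, "ry": 0, "rz": 0}
    - {"dx": 0, "dy": 0, "dz": 0.12, "rx": 0, "ry": 0, "rz": 0}
    - {"dx": 0, "dy": 0, "dz": 0.12, "rx": 0, "ry": 0, "rz": 0}
    - {"dx": 0, "dy": 0, "dz": 0.12, "rx": 0, "ry": 0, "rz": 0}
    - {"dx": 0, "dy": 0, "dz": 0.12, "rx": 0, "ry": 0, "rz": 0}
    - {"dx": 0, "dy": 0, "dz": 0.12, "rx": 0, "ry": 0, "rz": 0}
    - {"dx": 0, "dy": 0, "dz": 0.06, "rx": 0, "ry": 0, "rz": 0}
    - {"dx": 0, "dy": 0, "dz": 0, "rx": 0, "ry": 0, "rz": 0}
    - {"dx": 0, "dy": 0, "dz": 0, "rx": 0, "ry": 0, "rz": 0}

```text
t: 30.55
tcp_pos: [0.5947, 0.1622, 0.2001]
tool_rot: [0.999, -0.039, 0.0, 0.0]
force: [0.1, -1.1, -6.8]
finger_gap: 0.388
gripper_force: 50.4
```

Emit:
move_arm:
  targets:
    - {"dx": -0.23, "dy": 0.018, "dz": 0, "rx": 0, "ry": 0, "rz": 0}
    - {"dx": -0.23, "dy": 0.018, "dz": -0.01, "rx": 0, "ry": 0, "rz": 0}
    - {"dx": -0.23, "dy": 0.018, "dz": -0.015, "rx": 0, "ry": 0, "rz": 0}
    - {"dx": -0.23, "dy": 0.018, "dz": -0.02, "rx": 0, "ry": 0, "rz": 0}
    - {"dx": -0.23, "dy": 0.018, "dz": -0.027, "rx": 0, "ry": 0, "rz": 0}
    - {"dx": -0.23, "dy": 0.018, "dz": -0.032, "rx": 0, "ry": 0, "rz": 0}
    - {"dx": -0.23, "dy": 0.018, "dz": -0.038, "rx": 0, "ry": 0, "rz": 0}
    - {"dx": -0.23, "dy": 0.018, "dz": -0.044, "rx": 0, "ry": 0, "rz": 0}
    - {"dx": -0.22, "dy": 0.018, "dz": -0.05, "rx": 0, "ry": 0, "rz": 0}
    - {"dx": -0.2, "dy": 0.018, "dz": -0.05, "rx": 0, "ry": 0, "rz": 0}

```text
t: 31.8
tcp_pos: [0.5414, 0.1669, 0.1966]
tool_rot: [0.999, -0.039, 0.004, -0.0]
force: [1.4, -1.2, 2.3]
finger_gap: 0.202
gripper_force: 2.0
```

```bash
python3 - <<'E'
from h import *
a=snap('scene');b=snap('top');cv2.imwrite('pics/s5.png',a);cv2.imwrite('pics/t5.png',b)
A=cv2.resize(a[130:220,230:320],(540,540),interpolation=cv2.INTER_CUBIC);B=cv2.resize(b[140:230,210:252],(252,540),interpolation=cv2.INTER_CUBIC)
cv2.imwrite('pics/m5.png',np.clip(np.hstack([A,B]).astype(float)*1.6,0,255).astype(np.uint8))
s=sensors.sense();T=s['tcp_pos'];print(T)
for z in(0,.03,.05):print(z,(proj('scene',T+[0,0,z])[0]-[230,130])*6)
for th in(0,.1,.2,.255):
    for l in(.0,.012,.02):
        P=np.array([.5941,.1633,.02])+np.array([-.997*np.sin(th),.0776*np.sin(th),np.cos(th)])*(.205+l);print(th,l,((proj('scene',P)[0]-[230,130])*6).round(),P.round(3))
E
```

```text
[0.54024296 0.16638089 0.19589521]
0 [283.72590466 199.0930854 ]
0.03 [285.29813313 161.54240764]
0.05 [286.36800418 135.89958118]
0 0.0 [344. 215.] [0.594 0.163 0.225]
0 0.012 [345. 200.] [0.594 0.163 0.237]
0 0.02 [345. 189.] [0.594 0.163 0.245]
0.1 0.0 [322. 196.] [0.574 0.165 0.224]
0.1 0.012 [321. 180.] [0.573 0.165 0.236]
0.1 0.02 [321. 168.] [0.572 0.165 0.244]
0.2 0.0 [300. 180.] [0.553 0.166 0.221]
0.2 0.012 [298. 163.] [0.551 0.167 0.233]
0.2 0.02 [297. 151.] [0.55  0.167 0.241]
0.255 0.0 [289. 172.] [0.543 0.167 0.218]
0.255 0.012 [286. 155.] [0.54  0.168 0.23 ]
0.255 0.02 [285. 143.] [0.538 0.168 0.238]
```

View pics/m5.png

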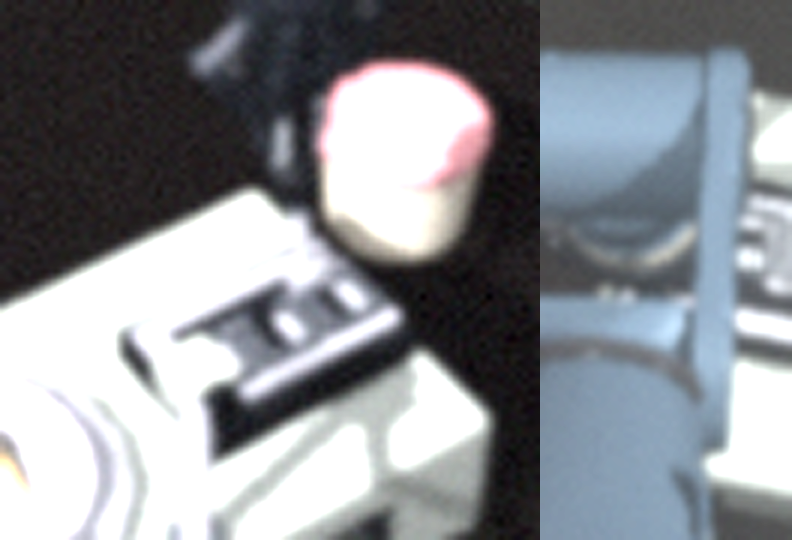

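The picture shows the lever leaning near the channel, with the ball at about crop (290,178) and the stem base at (300,220). The fingers slipped up off the ball because they gripped too high. I'll open, go about 36 mm lower and regrip.

Emit:
move_arm:
  targets:
    - {"dx": 0, "dy": 0, "dz": 0.1, "rx": 0, "ry": 0, "rz": 0}
    - {"dx": 0, "dy": 0, "dz": 0, "rx": 0, "ry": 0, "rz": 0}
    - {"dx": 0, "dy": 0, "dz": 0, "rx": 0, "ry": 0, "rz": 0}
    - {"dx": 0.03, "dy": 0.02, "dz": 0, "rx": 0, "ry": 0, "rz": 0}
    - {"dx": 0.03, "dy": 0, "dz": -0.25, "rx": 0, "ry": 0, "rz": 0}
    - {"dx": 0, "dy": 0, "dz": -0.25, "rx": 0, "ry": 0, "rz": 0}
    - {"dx": 0, "dy": 0, "dz": -0.25, "rx": 0, "ry": 0, "rz": 0}
    - {"dx": 0, "dy": 0, "dz": -0.25, "rx": 0, "ry": 0, "rz": 0}
    - {"dx": 0, "dy": 0, "dz": -0.25, "rx": 0, "ry": 0, "rz": 0}
    - {"dx": 0, "dy": 0, "dz": -0.25, "rx": 0, "ry": 0, "rz": 0}
  claw: 75

```text
t: 33.15
tcp_pos: [0.5396, 0.1674, 0.1574]
tool_rot: [0.999, -0.039, -0.0, -0.0]
force: [-0.2, -0.5, -0.6]
finger_gap: 0.749
gripper_force: 0.0
```

```bash
python3 - <<'E'
from h import *
a=snap('scene');s=sensors.sense();print(s['tcp_pos'],s['force'],s['finger_gap'])
g=cv2.cvtColor(a,cv2.COLOR_BGR2GRAY);print(g[148:176,266:296])
E
```

```text
[0.53894783 0.167321   0.15665967] [-1.41951953 -0.33274306 -0.88491466] 0.7492173506962952
[[ 41  36  30  26  27  24  24  29  35  34  30  27  23  21  23  36  64  83
   78  52  34  22  27  42  81 128 157 170 181 190]
 [ 34  41  36  28  23  24  28  30  33  34  31  24  21  19  22  46  74  85
   71  45  26  37  45  66 112 157 184 191 194 194]
 [ 34  48  40  29  29  26  27  27  33  35  27  21  23  20  22  45  75  79
   57  36  37  58  70  94 138 177 192 193 196 195]
 [ 31  42  40  28  26  32  36  34  36  29  21  22  20  22  26  39  61  63
   46  33  43  72  91 117 159 183 192 195 196 195]
 [ 27  27  28  25  26  32  41  39  33  29  24  17  22  22  18  34  48  53
   43  30  42  69  94 129 164 189 193 197 197 196]
 [ 28  24  23  27  28  37  37  35  27  28  25  18  19  19  25  29  37  39
   36  29  37  63  94 131 168 187 194 195 195 194]
 [ 31  24  24  26  28  33  34  34  25  19  20  19  22  20  17  21  28  32
   26  26  36  60  90 135 172 191 195 195 194 195]
 [ 28  27  24  28  31  33  33  22  19  18  17  18  17  18  18  22  19  25
   23  30  43  65 100 141 178 188 198 195 194 196]
 [ 23  2
[... 1792 characters left out ...]
175 167 157 142 127 107
   68  38  43  61  81  93 106 110 119 129 146 155]
 [205 204 205 204 202 202 203 198 193 186 173 162 161 162 160 151 140 122
   90  59  43  47  59  76  88  93 103 109 115 126]
 [206 206 206 203 204 200 195 185 174 164 156 160 162 167 163 152 141 131
  112  89  70  54  42  48  62  69  80  88  96 104]
 [203 204 203 200 197 187 175 166 159 163 173 177 175 175 168 156 149 142
  128 113  97  78  47  34  34  39  46  57  65  67]
 [200 202 195 189 177 164 162 164 171 178 185 186 183 183 178 171 164 151
  131 120 100  88  67  42  32  24  20  29  32  32]
 [197 187 177 169 167 163 170 179 181 176 173 174 184 187 187 175 162 140
  126 109  99  89  80  61  42  28  20  12  19  15]]
```

Emit:
move_arm:
  targets:
    - {"dx": 0, "dy": 0, "dz": 0, "rx": 0, "ry": 0, "rz": 0}
    - {"dx": 0, "dy": 0, "dz": 0, "rx": 0, "ry": 0, "rz": 0}
    - {"dx": 0, "dy": 0, "dz": 0, "rx": 0, "ry": 0, "rz": 0}
    - {"dx": 0, "dy": 0, "dz": 0, "rx": 0, "ry": 0, "rz": 0}
    - {"dx": 0, "dy": 0, "dz": 0, "rx": 0, "ry": 0, "rz": 0}
    - {"dx": 0, "dy": 0, "dz": 0, "rx": 0, "ry": 0, "rz": 0}
    - {"dx": 0, "dy": 0, "dz": 0, "rx": 0, "ry": 0, "rz": 0}
    - {"dx": 0, "dy": 0, "dz": 0, "rx": 0, "ry": 0, "rz": 0}
    - {"dx": 0, "dy": 0, "dz": 0.05, "rx": 0, "ry": 0, "rz": 0}
    - {"dx": 0, "dy": 0, "dz": 0.05, "rx": 0, "ry": 0, "rz": 0}
  claw: 25
  newtons: 60

```text
t: 34.45
tcp_pos: [0.5394, 0.1651, 0.1586]
tool_rot: [0.999, -0.038, -0.0, 0.002]
force: [5.4, -4.8, -16.1]
finger_gap: 0.389
gripper_force: 61.0
```

Emit:
move_arm:
  targets:
    - {"dx": -0.02, "dy": 0, "dz": 0.08, "rx": 0, "ry": 0, "rz": 0}
    - {"dx": -0.02, "dy": 0, "dz": 0.08, "rx": 0, "ry": 0, "rz": 0}
    - {"dx": -0.02, "dy": 0, "dz": 0.08, "rx": 0, "ry": 0, "rz": 0}
    - {"dx": -0.02, "dy": 0, "dz": 0.08, "rx": 0, "ry": 0, "rz": 0}
    - {"dx": -0.02, "dy": 0, "dz": 0.08, "rx": 0, "ry": 0, "rz": 0}
    - {"dx": -0.02, "dy": 0, "dz": 0.08, "rx": 0, "ry": 0, "rz": 0}
    - {"dx": 0, "dy": 0, "dz": 0.08, "rx": 0, "ry": 0, "rz": 0}
    - {"dx": 0, "dy": 0, "dz": 0, "rx": 0, "ry": 0, "rz": 0}
    - {"dx": 0, "dy": 0, "dz": 0, "rx": 0, "ry": 0, "rz": 0}
    - {"dx": 0, "dy": 0, "dz": 0, "rx": 0, "ry": 0, "rz": 0}

```text
t: 35.7
tcp_pos: [0.5366, 0.1675, 0.1744]
tool_rot: [0.999, -0.039, 0.0, -0.0]
force: [0.6, -1.1, -5.2]
finger_gap: 0.391
gripper_force: 62.5
```

Emit:
move_arm:
  targets:
    - {"dx": -0.014, "dy": -0.18, "dz": 0, "rx": 0, "ry": 0, "rz": 0}
    - {"dx": -0.014, "dy": -0.18, "dz": 0, "rx": 0, "ry": 0, "rz": 0}
    - {"dx": -0.014, "dy": -0.18, "dz": 0, "rx": 0, "ry": 0, "rz": 0}
    - {"dx": -0.014, "dy": -0.18, "dz": 0, "rx": 0, "ry": 0, "rz": 0}
    - {"dx": -0.014, "dy": -0.18, "dz": 0, "rx": 0, "ry": 0, "rz": 0}
    - {"dx": -0.014, "dy": -0.18, "dz": 0, "rx": 0, "ry": 0, "rz": 0}
    - {"dx": -0.014, "dy": -0.18, "dz": 0, "rx": 0, "ry": 0, "rz": 0}
    - {"dx": -0.014, "dy": -0.18, "dz": 0, "rx": 0, "ry": 0, "rz": 0}
    - {"dx": -0.014, "dy": -0.18, "dz": 0, "rx": 0, "ry": 0, "rz": 0}
    - {"dx": -0.014, "dy": -0.18, "dz": 0, "rx": 0, "ry": 0, "rz": 0}

```text
t: 36.95
tcp_pos: [0.5339, 0.1218, 0.1748]
tool_rot: [0.999, -0.039, 0.001, -0.0]
force: [1.2, 1.1, -6.0]
finger_gap: 0.392
gripper_force: 62.5
```

Emit:
move_arm:
  targets:
    - {"dx": 0.225, "dy": -0.018, "dz": 0.06, "rx": 0, "ry": 0, "rz": 0}
    - {"dx": 0.225, "dy": -0.018, "dz": 0.05, "rx": 0, "ry": 0, "rz": 0}
    - {"dx": 0.225, "dy": -0.018, "dz": 0.044, "rx": 0, "ry": 0, "rz": 0}
    - {"dx": 0.225, "dy": -0.018, "dz": 0.038, "rx": 0, "ry": 0, "rz": 0}
    - {"dx": 0.225, "dy": -0.018, "dz": 0.032, "rx": 0, "ry": 0, "rz": 0}
    - {"dx": 0.225, "dy": -0.018, "dz": 0.027, "rx": 0, "ry": 0, "rz": 0}
    - {"dx": 0.225, "dy": -0.018, "dz": 0.02, "rx": 0, "ry": 0, "rz": 0}
    - {"dx": 0.225, "dy": -0.018, "dz": 0.015, "rx": 0, "ry": 0, "rz": 0}
    - {"dx": 0.225, "dy": -0.018, "dz": 0.01, "rx": 0, "ry": 0, "rz": 0}
    - {"dx": 0.225, "dy": -0.018, "dz": 0, "rx": 0, "ry": 0, "rz": 0}

```text
t: 38.2
tcp_pos: [0.5907, 0.1178, 0.1821]
tool_rot: [0.999, -0.038, 0.001, 0.0]
force: [0.1, -2.4, -5.5]
finger_gap: 0.389
gripper_force: 60.0
```

Emit:
move_arm:
  targets:
    - {"dx": 0, "dy": 0, "dz": -0.08, "rx": 0, "ry": 0, "rz": 0}
    - {"dx": 0, "dy": 0, "dz": -0.08, "rx": 0, "ry": 0, "rz": 0}
    - {"dx": 0, "dy": 0, "dz": -0.08, "rx": 0, "ry": 0, "rz": 0}
    - {"dx": 0, "dy": 0, "dz": -0.08, "rx": 0, "ry": 0, "rz": 0}
    - {"dx": 0, "dy": 0, "dz": -0.08, "rx": 0, "ry": 0, "rz": 0}
    - {"dx": 0, "dy": 0, "dz": -0.08, "rx": 0, "ry": 0, "rz": 0}
    - {"dx": 0, "dy": 0, "dz": -0.08, "rx": 0, "ry": 0, "rz": 0}
    - {"dx": 0, "dy": 0, "dz": -0.08, "rx": 0, "ry": 0, "rz": 0}
    - {"dx": 0, "dy": 0, "dz": 0, "rx": 0, "ry": 0, "rz": 0}
    - {"dx": 0, "dy": 0, "dz": 0, "rx": 0, "ry": 0, "rz": 0}

```text
t: 39.45
tcp_pos: [0.603, 0.1188, 0.1733]
tool_rot: [0.999, -0.039, 0.016, -0.002]
force: [13.1, 2.3, 10.5]
finger_gap: 0.249
gripper_force: 9.1
```

Emit:
move_arm:
  targets:
    - {"dx": 0, "dy": 0, "dz": 0, "rx": 0, "ry": 0, "rz": 0}
    - {"dx": 0, "dy": 0, "dz": 0, "rx": 0, "ry": 0, "rz": 0}
    - {"dx": 0, "dy": 0, "dz": 0.1, "rx": 0, "ry": 0, "rz": 0}
    - {"dx": 0, "dy": 0, "dz": 0.5, "rx": 0, "ry": 0, "rz": 0}
    - {"dx": 0, "dy": 0, "dz": 0.8, "rx": 0, "ry": 0, "rz": 0}
    - {"dx": 0, "dy": 0, "dz": 0.8, "rx": 0, "ry": 0, "rz": 0}
    - {"dx": 0, "dy": 0, "dz": 0.8, "rx": 0, "ry": 0, "rz": 0}
    - {"dx": 0, "dy": 0, "dz": 0.2, "rx": 0, "ry": 0, "rz": 0}
    - {"dx": 0, "dy": 0, "dz": 0, "rx": 0, "ry": 0, "rz": 0}
    - {"dx": 0, "dy": 0, "dz": 0, "rx": 0, "ry": 0, "rz": 0}
  claw: 75

```text
t: 40.7
tcp_pos: [0.5886, 0.1179, 0.2449]
tool_rot: [0.999, -0.039, -0.001, 0.0]
force: [0.4, -0.4, -0.1]
finger_gap: 0.747
gripper_force: 0.0
```

```bash
python3 - <<'E'
from h import *
a=snap('scene');cv2.imwrite('pics/s6.png',a);s=sensors.sense();print(s['tcp_pos'],s['force'],s['finger_gap'])
g=cv2.cvtColor(a,cv2.COLOR_BGR2GRAY)
r=g[145:190,258:296];print('rows145 cols258')
print('\n'.join(''.join('%3d'%(v//3) for v in w) for w in r))
b=np.array([.5906,.1185,.02])
for th in(0,.035,.06,.1,.15,.255):
    for l in(0,.012):
        P=b+np.array([-.997*np.sin(th),.0776*np.sin(th),np.cos(th)])*(.205+l);print(th,l,proj('scene',P)[0].round(1))
E
```

```text
[0.58864071 0.11788005 0.24480412] [-0.10834577 -0.47967994  0.17011274] 0.752023027029433
rows145 cols258
 10 12 14 14  9  9  8  8  7  6  6  7  9 12 11 11 10  9  7  6  6  5  7  7  6  6  6  7 13 22 30 36 48 59 63 65 64 64
  9 11 12 11 10  9  8  7  7  6  7  9 10 12 13 10  8  7  6  6  7  6  6  7  6  7  6  8 13 24 32 39 52 61 64 64 64 64
  8 10 11 10 10  8  7  7  7  8  7  9 11 13 10 10  7  8  6  7  7  6  7  7  6  6  6  6 11 20 28 39 52 62 64 64 65 64
  8  9 10 11 12  9  8  7  8  6  8 10 10 11 10  8  7  6  6  7  6  7  7  7  8  9  7  7 11 18 27 37 52 62 64 64 64 64
  8 10 12 12 12  8  8  8  9  8 10 11 10 11  8  7  6  7  6  7  5  6  7 10 13 12  9  7 11 19 28 40 54 62 64 64 65 64
  7  9 11 13 13  9  9  8  8  9  9 10 10  9  8  7  7  7  5  5  7  8  7 12 15 17 13 11 14 21 32 45 57 63 64 64 64 65
  8 11 11 14 12 10  9  8  8  8 10 11  9 10  5  7  5  7  6  6  7  7  7 12 20 25 24 18 16 25 39 52 60 63 65 64 64 65
  8  8 10 11 12 10  9  9  8  8  9 10  9  9  8  6  7  7  7  7  8  7  7 11 25 36 38 32 25 32 45 56 63 65 64 65 65 64
  6  7  8 10  9  8  9  9  8  8 10 12 13 11  8  6  7  6  6  5  6  7  7 12 
[... 3753 characters left out ...]
32 28 28 29 34 41 47 48 43 37 37 39 39 33 30 37 45 51 54 55 53 49 42 34 26 20 13  9
 57 55 56 60 64 64 61 54 50 46 39 32 29 29 29 33 37 35 32 29 31 34 34 33 37 45 53 56 55 49 42 34 25 19 13 10  9  8
 64 64 65 66 67 68 66 63 61 57 47 38 32 29 28 29 30 29 28 26 29 33 38 42 48 51 52 50 42 34 25 18 13  9  8  8  6  5
 67 68 68 68 68 67 68 66 65 62 55 45 36 31 29 28 27 27 27 31 37 44 47 51 51 47 41 34 25 17 12  8  8  5  5  5  6  7
0 0 [276.6 171.1]
0 0.012 [276.7 168.6]
0.035 0 [275.4 169.9]
0.035 0.012 [275.4 167.3]
0.06 0 [274.5 169.1]
0.06 0.012 [274.4 166.5]
0.1 0 [273.  167.9]
0.1 0.012 [272.9 165.1]
0.15 0 [271.3 166.4]
0.15 0.012 [271.  163.6]
0.255 0 [267.6 163.8]
0.255 0.012 [267.2 160.9]
```

```bash
python3 - <<'E'
from h import *
def hl(f,c):
    g=cv2.cvtColor(cv2.imread(f),cv2.COLOR_BGR2GRAY).astype(float)
    u,v=c;p=g[v-3:v+4,u-3:u+4];print(f,p.astype(int).tolist())
for f,c in(('pics/s0.png',(286,164)),('pics/s6.png',(274,169))): 
    g=cv2.cvtColor(cv2.imread(f),cv2.COLOR_BGR2GRAY);u,v=c;print(f,u-9,v-9);print('\n'.join(''.join('%4d'%x for x in w) for w in g[v-9:v+14,u-9:u+14]))
M=np.array([.5618,.0054]);ex=np.array([.997,-.0776]);ey=np.array([.0776,.997])
W=lambda x,y,z:np.r_[M+ex*x/1000+ey*y/1000,z/1000]
for n,y in(('stop',160),('mid',115)):
    for z in(225,207,150,160):print(n,z,proj('scene',W(20,y,z))[0].round(1))
E
```

```text
pics/s0.png 277 155
  20  19  21  23  31  55 104 152 181 190 193 194 194 194 192 194 194 193 192 194 194 194 195
  22  18  20  20  24  47  91 143 172 183 191 193 195 194 195 194 194 195 192 193 194 192 196
  20  17  20  23  23  42  93 141 170 183 185 191 192 193 196 194 193 195 195 194 192 196 195
  24  21  23  22  24  42  94 146 178 184 184 183 187 188 193 191 194 195 195 197 196 194 193
  20  19  19  19  23  38  90 143 173 181 176 173 175 178 184 188 186 190 192 193 190 191 189
  21  19  17  25  21  34  75 126 146 148 140 137 147 163 178 180 183 183 181 181 176 175 172
  20  21  24  19  24  30  57  84  94  93  85  85 105 136 166 184 188 185 181 173 168 167 156
  23  18  22  16  21  18  29  44  51  49  43  45  58  97 139 178 195 197 194 188 180 175 168
  27  21  16  16  20  22  26  29  33  37  35  29  37  56 107 161 193 202 202 199 191 188 179
  46  32  20  19  23  21  25  27  34  38  38  31  30  37  76 140 181 203 204 201 195 191 182
  87  45  26  19  21  23  27  33  45  46  45  37  29  31  65 122 176 201 204 201 197 190 180
 131  85  52  30  27  26  28  31  36  43  40  33  27  31 
[... 2697 characters left out ...]
141 136 108  69  53  48  44  45  43  56  73  97 128 146
 168 174 181 181 173 160 143 124 123 138 137 111  79  63  60  54  50  43  36  53  92 139 164
 179 182 173 163 144 122 101  92 113 140 142 118  90  76  68  60  61  56  42  46  69 112 151
 173 162 141 124  99  80  78 103 134 154 151 129 110  96  80  68  73  74  63  50  53  76 116
 144 123  99  77  61  61  90 133 164 170 158 143 141 122  97  78  79  80  78  65  56  56  81
  99  76  59  58  63  75 108 156 178 180 168 168 165 143 110  86  82  81  82  77  70  57  65
stop 225 [287.3 165.8]
stop 207 [287.  169.6]
stop 150 [286.3 181.1]
stop 160 [286.4 179.2]
mid 225 [276.6 171.2]
mid 207 [276.5 174.9]
mid 150 [276.  186.5]
mid 160 [276.1 184.5]
```

Emit:
move_arm:
  targets:
    - {"dx": -0.1, "dy": 0.03, "dz": -0.2, "rx": 0, "ry": 0, "rz": 0}
    - {"dx": -0.1, "dy": 0, "dz": -0.5, "rx": 0, "ry": 0, "rz": 0}
    - {"dx": 0, "dy": 0, "dz": -0.5, "rx": 0, "ry": 0, "rz": 0}
    - {"dx": 0, "dy": 0, "dz": -0.5, "rx": 0, "ry": 0, "rz": 0}
    - {"dx": 0, "dy": 0, "dz": -0.5, "rx": 0, "ry": 0, "rz": 0}
    - {"dx": 0, "dy": 0, "dz": -0.5, "rx": 0, "ry": 0, "rz": 0}
    - {"dx": 0, "dy": 0, "dz": -0.5, "rx": 0, "ry": 0, "rz": 0}
    - {"dx": 0, "dy": 0, "dz": -0.3, "rx": 0, "ry": 0, "rz": 0}
    - {"dx": 0, "dy": 0, "dz": -0.1, "rx": 0, "ry": 0, "rz": 0}
    - {"dx": 0, "dy": 0, "dz": 0, "rx": 0, "ry": 0, "rz": 0}

```text
t: 42.0
tcp_pos: [0.5845, 0.1187, 0.1559]
tool_rot: [0.999, -0.039, 0.0, -0.0]
force: [0.1, -0.8, 0.5]
finger_gap: 0.752
gripper_force: 0.0
```

Emit:
move_arm:
  targets:
    - {"dx": 0, "dy": 0, "dz": 0, "rx": 0, "ry": 0, "rz": 0}
    - {"dx": 0, "dy": 0, "dz": 0, "rx": 0, "ry": 0, "rz": 0}
    - {"dx": 0, "dy": 0, "dz": 0, "rx": 0, "ry": 0, "rz": 0}
    - {"dx": 0, "dy": 0, "dz": 0, "rx": 0, "ry": 0, "rz": 0}
    - {"dx": 0, "dy": 0, "dz": 0, "rx": 0, "ry": 0, "rz": 0}
    - {"dx": 0, "dy": 0, "dz": 0, "rx": 0, "ry": 0, "rz": 0}
    - {"dx": 0, "dy": 0, "dz": 0, "rx": 0, "ry": 0, "rz": 0}
    - {"dx": 0, "dy": 0, "dz": 0, "rx": 0, "ry": 0, "rz": 0}
    - {"dx": 0, "dy": 0, "dz": 0, "rx": 0, "ry": 0, "rz": 0}
    - {"dx": 0, "dy": 0, "dz": 0, "rx": 0, "ry": 0, "rz": 0}
  claw: 25
  newtons: 80

```text
t: 43.25
tcp_pos: [0.5855, 0.1198, 0.1569]
tool_rot: [0.999, -0.039, 0.002, -0.001]
force: [1.2, 4.4, 5.5]
finger_gap: 0.389
gripper_force: 79.0
```

Emit:
move_arm:
  targets:
    - {"dx": 0, "dy": 0, "dz": 0.1, "rx": 0, "ry": 0, "rz": 0}
    - {"dx": 0, "dy": 0, "dz": 0.1, "rx": 0, "ry": 0, "rz": 0}
    - {"dx": 0, "dy": 0, "dz": 0.1, "rx": 0, "ry": 0, "rz": 0}
    - {"dx": 0, "dy": 0, "dz": 0.1, "rx": 0, "ry": 0, "rz": 0}
    - {"dx": 0, "dy": 0, "dz": 0.1, "rx": 0, "ry": 0, "rz": 0}
    - {"dx": 0, "dy": 0, "dz": 0.1, "rx": 0, "ry": 0, "rz": 0}
    - {"dx": 0, "dy": 0, "dz": 0, "rx": 0, "ry": 0, "rz": 0}
    - {"dx": 0, "dy": 0, "dz": 0, "rx": 0, "ry": 0, "rz": 0}
    - {"dx": 0, "dy": 0, "dz": 0, "rx": 0, "ry": 0, "rz": 0}
    - {"dx": 0, "dy": 0, "dz": 0, "rx": 0, "ry": 0, "rz": 0}

```text
t: 44.5
tcp_pos: [0.5841, 0.1182, 0.1707]
tool_rot: [0.999, -0.039, -0.0, 0.0]
force: [-1.0, -0.2, -6.1]
finger_gap: 0.385
gripper_force: 80.3
```

Emit:
move_arm:
  targets:
    - {"dx": 0.06, "dy": 0, "dz": 0, "rx": 0, "ry": 0, "rz": 0}
    - {"dx": 0.06, "dy": 0, "dz": 0, "rx": 0, "ry": 0, "rz": 0}
    - {"dx": 0.06, "dy": 0, "dz": 0, "rx": 0, "ry": 0, "rz": 0}
    - {"dx": 0.06, "dy": 0, "dz": 0, "rx": 0, "ry": 0, "rz": 0}
    - {"dx": 0, "dy": 0, "dz": 0, "rx": 0, "ry": 0, "rz": 0}
    - {"dx": 0, "dy": 0, "dz": 0, "rx": 0, "ry": 0, "rz": 0}
    - {"dx": 0, "dy": 0, "dz": 0, "rx": 0, "ry": 0, "rz": 0}
    - {"dx": 0, "dy": 0, "dz": 0, "rx": 0, "ry": 0, "rz": 0}
    - {"dx": 0, "dy": 0, "dz": 0, "rx": 0, "ry": 0, "rz": 0}
    - {"dx": 0, "dy": 0, "dz": 0, "rx": 0, "ry": 0, "rz": 0}

```text
t: 45.75
tcp_pos: [0.5903, 0.1187, 0.1708]
tool_rot: [0.999, -0.039, -0.0, 0.0]
force: [0.1, -0.7, -6.7]
finger_gap: 0.391
gripper_force: 80.3
```

Emit:
move_arm:
  targets:
    - {"dx": 0.06, "dy": 0, "dz": 0, "rx": 0, "ry": 0, "rz": 0}
    - {"dx": 0.06, "dy": 0, "dz": 0, "rx": 0, "ry": 0, "rz": 0}
    - {"dx": 0.06, "dy": 0, "dz": 0, "rx": 0, "ry": 0, "rz": 0}
    - {"dx": 0, "dy": 0, "dz": 0, "rx": 0, "ry": 0, "rz": 0}
    - {"dx": 0, "dy": 0, "dz": 0, "rx": 0, "ry": 0, "rz": 0}
    - {"dx": 0, "dy": 0, "dz": 0, "rx": 0, "ry": 0, "rz": 0}
    - {"dx": 0, "dy": 0, "dz": 0, "rx": 0, "ry": 0, "rz": 0}
    - {"dx": 0, "dy": 0, "dz": 0, "rx": 0, "ry": 0, "rz": 0}
    - {"dx": 0, "dy": 0, "dz": 0, "rx": 0, "ry": 0, "rz": 0}
    - {"dx": 0, "dy": 0, "dz": 0, "rx": 0, "ry": 0, "rz": 0}

```text
t: 47.0
tcp_pos: [0.5948, 0.1187, 0.1708]
tool_rot: [0.999, -0.039, -0.0, -0.0]
force: [-0.7, -0.5, -6.0]
finger_gap: 0.395
gripper_force: 80.3
```

```bash
python3 - <<'E'
from h import *
a=snap('scene');cv2.imwrite('pics/s7.png',a);g=cv2.cvtColor(a,cv2.COLOR_BGR2GRAY)
print('r158 c264');print('\n'.join(''.join('%4d'%x for x in w) for w in g[158:188,264:294]))
E
```

```text
r158 c264
  84  98 102  95  76  58  40  31  25  29  30  31  34  39  34  23  23  23  20  20  24  26  23  25  33  42  46  51  90 147
  95  99  88  76  56  48  34  29  27  23  24  30  36  31  27  20  23  22  19  21  19  25  26  29  25  29  35  58 111 160
  91  82  68  58  46  33  25  23  24  26  29  30  34  29  23  23  20  21  21  20  19  25  24  29  30  33  51  90 136 166
  78  60  54  49  41  32  26  25  30  27  31  32  31  26  21  28  25  23  25  24  26  21  26  36  60  80 101 141 170 187
  59  46  38  44  52  43  27  23  27  32  35  33  29  26  26  29  32  34  23  23  29  27  38  68 113 143 168 185 198 203
  42  35  37  48  66  60  34  24  26  32  36  37  32  28  22  28  32  31  25  21  22  28  53 105 158 188 200 207 211 210
  40  35  28  55  70  67  44  27  24  32  35  34  28  24  23  23  23  22  19  22  29  40  64 122 173 202 211 214 213 213
  44  31  33  44  63  54  39  26  22  32  35  37  27  26  22  21  19  13  23  37  54  61  75 120 167 195 207 214 213 212
  71  39  25  31  43  42  30  29  24  34  33  25  23  23  24  16  15  14  22  49  75  77  80 105 140 165 188 203 210 212
 
[... 1839 characters left out ...]
 63  64  93 146 180 190 187 180 168 140 101  67  61  70  77  66  60  64  81  93 103 112 130 151
  79  66  60  61  73  79  81  74  92 137 173 184 184 171 150 121  82  64  67  76  80  75  74  74  85 107 126 146 162 170
  61  61  76  86  88  87  83  78  86 125 155 168 166 150 131 103  84  72  75  81  84  86  89 100 124 146 163 168 166 150
  98  86  85  96  92  88  83  82  87 102 133 153 153 135 115 106  92  80  84  90 101 117 131 149 157 165 162 151 127 105
 147 122 107 105  98  90  84  84  87  90 106 127 132 118 109 109  99  92  87 110 139 156 166 167 162 150 127 105  78  60
 184 162 148 138 116  95  89  84  84  83  91 104 109 100  97  99  97 100 110 137 159 171 163 150 128 105  75  55  42  30
```

Emit:
move_arm:
  targets:
    - {"dx": -0.06, "dy": 0, "dz": 0, "rx": 0, "ry": 0, "rz": 0}
    - {"dx": 0, "dy": 0, "dz": -0.06, "rx": 0, "ry": 0, "rz": 0}
    - {"dx": 0, "dy": 0, "dz": -0.06, "rx": 0, "ry": 0, "rz": 0}
    - {"dx": 0, "dy": 0, "dz": -0.06, "rx": 0, "ry": 0, "rz": 0}
    - {"dx": 0, "dy": 0, "dz": -0.06, "rx": 0, "ry": 0, "rz": 0}
    - {"dx": 0, "dy": 0, "dz": -0.06, "rx": 0, "ry": 0, "rz": 0}
    - {"dx": 0, "dy": 0, "dz": -0.06, "rx": 0, "ry": 0, "rz": 0}
    - {"dx": 0, "dy": 0, "dz": 0, "rx": 0, "ry": 0, "rz": 0}
    - {"dx": 0, "dy": 0, "dz": 0, "rx": 0, "ry": 0, "rz": 0}
    - {"dx": 0, "dy": 0, "dz": 0, "rx": 0, "ry": 0, "rz": 0}

```text
t: 48.3
tcp_pos: [0.5934, 0.1188, 0.1618]
tool_rot: [0.999, -0.039, 0.0, -0.0]
force: [-0.8, 0.4, -6.2]
finger_gap: 0.386
gripper_force: 80.3
```

Emit:
move_arm:
  targets:
    - {"dx": 0, "dy": 0, "dz": -0.04, "rx": 0, "ry": 0, "rz": 0}
    - {"dx": 0, "dy": 0, "dz": -0.04, "rx": 0, "ry": 0, "rz": 0}
    - {"dx": 0, "dy": 0, "dz": -0.04, "rx": 0, "ry": 0, "rz": 0}
    - {"dx": 0, "dy": 0, "dz": -0.04, "rx": 0, "ry": 0, "rz": 0}
    - {"dx": 0, "dy": 0, "dz": -0.04, "rx": 0, "ry": 0, "rz": 0}
    - {"dx": 0, "dy": 0, "dz": 0, "rx": 0, "ry": 0, "rz": 0}
    - {"dx": 0, "dy": 0, "dz": 0, "rx": 0, "ry": 0, "rz": 0}
    - {"dx": 0, "dy": 0, "dz": 0, "rx": 0, "ry": 0, "rz": 0}
    - {"dx": 0, "dy": 0, "dz": 0, "rx": 0, "ry": 0, "rz": 0}
    - {"dx": 0, "dy": 0, "dz": 0, "rx": 0, "ry": 0, "rz": 0}

```text
t: 49.55
tcp_pos: [0.5935, 0.1187, 0.157]
tool_rot: [0.999, -0.039, 0.0, -0.0]
force: [-0.3, 1.4, -1.7]
finger_gap: 0.388
gripper_force: 80.5
```

Emit:
move_arm:
  targets:
    - {"dx": 0, "dy": 0, "dz": 0, "rx": 0, "ry": 0, "rz": 0}
    - {"dx": 0, "dy": 0, "dz": 0, "rx": 0, "ry": 0, "rz": 0}
    - {"dx": 0, "dy": 0, "dz": 0, "rx": 0, "ry": 0, "rz": 0}
    - {"dx": 0, "dy": 0, "dz": 0.3, "rx": 0, "ry": 0, "rz": 0}
    - {"dx": 0, "dy": 0, "dz": 0.8, "rx": 0, "ry": 0, "rz": 0}
    - {"dx": 0, "dy": 0, "dz": 1, "rx": 0, "ry": 0, "rz": 0}
    - {"dx": 0, "dy": 0, "dz": 1, "rx": 0, "ry": 0, "rz": 0}
    - {"dx": 0, "dy": 0, "dz": 0.6, "rx": 0, "ry": 0, "rz": 0}
    - {"dx": 0, "dy": 0, "dz": 0, "rx": 0, "ry": 0, "rz": 0}
    - {"dx": 0, "dy": 0, "dz": 0, "rx": 0, "ry": 0, "rz": 0}
  claw: 75

```text
t: 50.8
tcp_pos: [0.5926, 0.1186, 0.2484]
tool_rot: [0.999, -0.039, -0.001, 0.0]
force: [0.1, -1.4, 0.2]
finger_gap: 0.75
gripper_force: 0.0
```

```bash
python3 - <<'E'
from h import *
a=snap('scene');cv2.imwrite('pics/s8.png',a);g=cv2.cvtColor(a,cv2.COLOR_BGR2GRAY);print(sensors.sense()['tcp_pos'],sensors.sense()['force'])
print('r160 c264');print('\n'.join(''.join('%4d'%x for x in w) for w in g[160:190,264:288]))
print('s0 stop, r155 c275');g=cv2.cvtColor(cv2.imread('pics/s0.png'),cv2.COLOR_BGR2GRAY);print('\n'.join(''.join('%4d'%x for x in w) for w in g[172:186,275:298]))
E
```

```text
[0.59250509 0.11860856 0.24811058] [ 0.08003074 -0.30169414 -0.22496316]
r160 c264
  20  23  27  32  56  91 107  96  66  41  24  19  18  18  25  20  22  23  40  85 147 186 201 207
  23  17  20  35  65 101 124 122  99  72  42  22  21  20  17  18  17  22  34  86 147 186 203 209
  19  28  37  58  92 127 148 156 150 119  85  48  28  21  20  24  17  18  35  79 144 183 203 208
  34  51  80 107 139 165 179 185 186 165 129  82  45  20  18  17  19  17  31  76 137 177 196 204
  78 107 137 162 180 189 195 198 198 186 159 113  62  30  22  23  19  21  29  65 129 166 179 188
 137 164 181 194 198 201 204 201 198 185 160 115  70  36  20  20  23  21  26  59 111 148 152 159
 181 192 199 201 204 204 204 199 188 165 126  87  56  34  23  20  18  21  23  49  86 118 122 127
 196 201 204 203 202 204 199 191 163 123  82  52  36  32  23  25  23  19  25  36  59  82  95 102
 203 204 204 202 202 203 197 175 132  83  50  39  34  31  26  24  23  22  31  35  40  58  80  94
 205 201 205 205 202 202 192 159 105  57  39  39  40  32  29  26  24  45  62  66  49  44  62  83
 204 204 205 204 205 201 189 147  88  45  41  4
[... 2513 characters left out ...]
3 174 156 155 147 117  82  63  45  28  21  11  15
  51  66  79  85  90  87  85 103 143 180 190 185 178 172 156 123  87  74  62  47  29  20  12
  57  71  82  92  85  79  82  99 133 164 182 185 178 165 143 112  92  80  78  76  59  40  22
  70  91 105  98  89  79  80  91 112 136 156 163 157 140 117  98  87  91 110 121 115  74  37
  83 125 142 129 104  89  84  83  93 106 122 131 127 110  94  96 107 127 150 160 144 102  48
  87 139 165 158 136 110  93  84  84  90  96  99 100  99 108 124 142 159 165 164 142  95  46
  72 124 161 172 164 127 102  89  85  87  87  95 108 126 142 155 166 162 148 125  99  65  36
  50  90 132 160 164 138 106  87  92 103 113 127 142 160 164 160 145 128 103  81  55  42  28
```

The ball highlight and the collar have both shifted by (-10.5, +5.3) px from the start picture. The expected shift for the middle notch fully home is (-10.7, +5.4). One last numeric check on the board, then hand in.

```bash
python3 - <<'E'
from h import *
a=cv2.imread('pics/s8.png')
h=cv2.cvtColor(a,cv2.COLOR_BGR2HSV);m=cv2.inRange(h,(8,60,130),(26,255,255));P=proj('scene',[.552,-.088,.157])[0]
q=np.zeros_like(m);cv2.circle(q,(int(P[0]),int(P[1])),34,255,-1);m&=q
k=max(cv2.findContours(m,cv2.RETR_EXTERNAL,cv2.CHAIN_APPROX_NONE)[0],key=cv2.contourArea)
r=cv2.minAreaRect((onz('scene',k.reshape(-1,2),.157)[:,:2]*1000).astype(np.float32));print(r)
if abs(r[0][0]-551.5)<3 and abs(r[0][1]+88)<3: print(order.sign_off())
E
```

```text
((551.1849365234375, -88.29478454589844), (62.44702911376953, 173.31292724609375), 79.00248718261719)
the job is handed in; nothing more can be done
None
```

I handed the job in at about 51 s: the carrier board lies flat on the turntable studs, glass up, and the lever is fully home in the middle notch, though the lever slipped out of the grip twice on the way; both results are from my image measurements, and no verdict came back.

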